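# Stack the rings on two bicycle hubs

### The arm

A 6-joint arm with a two-finger parallel gripper is mounted at the origin on the work surface. World frame = base frame: x ahead of the robot, y to its left, z up, the work surface at z = 0. Lengths are in m, angles in rad, forces in N, time in s.
With the tool pointing down it reaches from about 0.35 to 0.975 m from the base axis. Payload 7.1 kg.
Tool frame: the origin (TCP) lies at the very end of the fingers, on their centre line; the grasp point (between the pads) lies 19 mm behind it (pinch_z is the distance from the TCP to the grasp point, in m); z points along the fingers, y is the line along which they close (so a half turn about z gives the same grasp; the last joint's range is limited). The gripper opens to 88 mm and grips with 3 to 60 N. Pads are 20 mm wide; open, the fingers measure 115 mm over their backs; the gripper's body (75 mm by 178 mm) begins 61 mm behind the grasp point.
Start: joints at [1.085, 0.423, 1.63, -0, 1.089, -0.019], TCP at [0.281, 0.558, 0.223] pointing down, gripper open.
Joint ranges: [-3, 3], [-0.9, 2.11], [0.09, 2.58], [-1.31, 4.45], [0.11, 2.69], [-2.54, 2.54]. Speed limits (rad/s): [2.39, 2.39, 3.01, 3.14, 3.14, 3.14].

### API

Orientations are given as a 3x3 rotation matrix whose columns are the frame's x, y, z axes.
In Python, from rig import state, capture, camera_info, finish_job, search_frame, pinch_z gives the robot as it stands.
- The arm moves only by the tool apply_moves, never from a script. Its argument "series" is a list of rows, each an object of numbers: "tx", "ty", "tz": the shift along the world's x, y, z in mm; "wx", "wy", "wz": the turn, a rotation vector about the world's x, y, z in degrees; "fingers": the opening, from -1 (shut) to 1 (fully open), so that 0 is half open. In form: [{"tx": .., "ty": .., "tz": .., "wx": .., "wy": .., "wz": .., "fingers": ..}, ...]. A call has 1 to 8 rows; each row shifts and turns the commanded pose from where the row before left it; what a row does not reach is not made up. A row lasts 1/12 s, in which the tool goes at most 41.7 mm and 7.16 degrees, less where a joint would pass 70% of its speed; a pose out of reach is approached as far as the arm can. A call is refused whole if a number of a shift passes 41.7 or a number of a turn 7.16, either way. A call with a gripper value outside its range is refused whole. The fingers move at their own pace and stop on an object; "grip_force" is the grip in N (left out, the last holds). Time passes only in rows, so rows that do not move let the fingers close. It gives the time, the measured TCP pose, the force, the opening and the grip force at its end, in the units of the state.
- state(): the state, without advancing time (a new reading comes with each control period).
- capture(name): name is "scene" or "top" or "wrist"; returns the picture (384x512x3 uint8, red, green, blue); there is no depth.
- camera_info(name): a dict with "fx", "fy", "cx", "cy" (pixels), "position" and "attitude" of the camera in the world; the wrist camera has in their place "hand_eye" (4x4, takes a point from camera to tool coordinates, whose origin is the TCP and whose axes are the flange's). Camera axes: x right, y up, looking along -z (the intrinsics and any distortion apply to the point x, -y, -z); pixel columns grow to the right and rows downward; lengths in m; the calibration is good to about 2 mm. A picture is of the moment at which its call begins: read the wrist's pose just before it. camera_info takes no time and is no camera call.
- finish_job(): hands the job in; it is judged then, once.
Trained networks look in the newest picture that a camera, given by its name, has taken for a name from the list of things; names that differ only in an ending like _2 or _b are one class to them, and where a whole thing is asked for, a point or a joint stands for the part that bears it (a point fixed in the world has none). Each returns a list of dicts, best first, with "p" (0 to 1); they miss things now and then, are a little off and sometimes report something else, mostly with a low value. They report only what shows in the picture. A call takes as long as a camera call. They do not tell look-alikes from the thing itself.
- search_frame(camera, target): "at" ([x, y, z] in m, in world coordinates, good to about 4 mm: the middle of the surface that is visible of it).
The state is a dict: "time_s": time; "joints": joint angles; "qd": joint speeds; "joint_torque": joint torques, N m; "tcp_pos": TCP position; "tool_rot": TCP orientation; "contact_force": force on the tool from outside, world axes, zero at the start; "moment": the same for the moment, N m; "gripper_width": finger opening in m; "grasp_force": force on a finger pad.
Only numpy, scipy, OpenCV 4.12 (cv2) and the standard library are available. Lean on these libraries where they do the work, as an engineer would, in place of code of your own. Each camera call takes 0.05 s, during which the arm holds its last target. There are 200 camera calls.

### The job

Build up the two bicycle hubs on the bench. On the red hub put the black seal ring down into its recess, then the steel cog with its toothed side down, then the white collar; on the blue hub, which already has its seal, put the green spacer, then the orange collar. Every ring must be over the hub's splined post, flat and fully down on what is below it, and let go; leave the yellow jar, the wrench and the screwdriver where they are.

Things in the scene. Friction and masses are not known exactly. Their poses are not given: they have to be found in the camera images.
- seal_mid (a point): Loose black plastic seal ring, outer diameter 50 mm, 14 mm tall, the same all the way up. Goes into the red hub's recess and then stands 8 mm proud of the rim. (Another black ring like it is already in the blue hub and is fixed.) Loose, flat on the bench, right way up. Round hole 37 mm right through. Point: on its axis, half-way up; z up along it.
- cog_mid (a point): Steel sprocket, 16 mm tall overall: at the bottom a toothed disc 66 mm across the teeth and 5 mm thick, on it a round boss of outer diameter 46 mm and 11 mm high, by which it is gripped. Loose, flat on the bench, right way up. Round hole 37 mm right through. Point: on its axis, half-way up; z up along it.
- white_mid (a point): White plastic collar, outer diameter 44 mm, 16 mm tall. Loose, flat on the bench, right way up. Round hole 37 mm right through. Point: on its axis, half-way up; z up along it.
- green_mid (a point): Green spacer, outer diameter 46 mm, 18 mm tall. Loose, flat on the bench, right way up. Round hole 37 mm right through. Point: on its axis, half-way up; z up along it.
- orange_mid (a point): Orange collar, outer diameter 48 mm, 14 mm tall. Loose, flat on the bench, right way up. Round hole 37 mm right through. Point: on its axis, half-way up; z up along it.
- red_hub_seat (a point): Red hub, fixed upright in a wooden block 100 x 100 x 22 mm. Point: on its axis at the floor of its recess, 39 mm above the bench; z up. Recess 54 mm wide, 6 mm deep, wall 62 mm outside; red flange 76 mm wide at height 27 mm. In the middle an aluminium splined post, 34 mm thick, its last 6 mm tapering to 24 mm, ending 46 mm above the point, level with the top of the finished stack.
- blue_hub_seat (a point): Blue hub, of the same form and size as the red one, but with a black seal ring (50 mm outside) already fixed in its recess. Point: on its axis at the top face of that ring, 53 mm above the bench; z up. Its post (34 mm thick, last 6 mm tapering to 24 mm) ends 32 mm above the point, level with the top of the finished stack.
- jar_mid (a point): Bystander, loose: yellow grease jar with a white cap, 60 mm in diameter and 55 mm high. The point is at its middle.
- wrench: Bystander, loose: steel wrench 170 mm long, lying flat on the bench beyond the hubs. Origin under its middle, x along its length.
- screwdriver: Bystander, loose: screwdriver with a red handle, 180 mm long, lying on the bench at the left. Origin under its middle, x along its length.
Mind the look-alikes: they are no part of the job. Leave any purple look-alike of the part that bears green_mid alone. Leave any turquoise look-alike of the part that bears red_hub_seat alone.

How it is judged:
At the end, for the whole second after the job is handed in: All five rings are on their hubs in the stated order: each within 4 mm of the hub axis, within 3 mm of its fully seated height, upright within 0.1 rad, at rest (under 20 mm/s) and released; jar, wrench and screwdriver within 30 mm of where they started (horizontal distance between each of seal_mid, cog_mid, white_mid and red_hub_seat below 0.004 m and z of seal_mid in the frame of red_hub_seat between 0.004 and 0.01 m and angle between each of seal_mid, cog_mid, white_mid, green_mid, orange_mid's own z axis and vertical below 0.1 rad and linear speed of each of seal, cog, white, green, orange below 0.02 m/s and z of cog_mid in the frame of red_hub_seat between 0.019 and 0.025 m and z of white_mid in the frame of red_hub_seat between 0.035 and 0.041 m and horizontal distance between each of green_mid, orange_mid and blue_hub_seat below 0.004 m and z of green_mid in the frame of blue_hub_seat between 0.006 and 0.012 m and z of orange_mid in the frame of blue_hub_seat between 0.022 and 0.028 m and distance of each of jar_mid, wrench, screwdriver from where it was at the start of the episode below 0.03 m); the robot touches nothing.
It fails at once if the jar was moved by more than 30 mm (distance of jar_mid from where it was at the start of the episode above 0.03 m).
It fails at once if the wrench was moved by more than 30 mm (distance of wrench from where it was at the start of the episode above 0.03 m).
It fails at once if the screwdriver was moved by more than 30 mm (distance of screwdriver from where it was at the start of the episode above 0.03 m).
It also fails if it takes over 128 s, if anything falls off the work surface, if the arm or the gripper's body presses on something with over 40 N, if the wrist force passes 120 N, or if a joint passes its speed limit or range.

## Working session

There is one attempt and no reset: what is moved stays moved. The work goes in short steps, Python scripts to look and compute and a tool call to move; the robot and the scene stay as the last step left them, time stands still between calls to the robot, and variables do not carry over. Pictures are saved under pics/ and viewed, at most 14 in all, crops included, and the job is handed in when it is done.

Besides the shell and the picture viewer there is one more tool, called after "Call:" as a command line: name --argument value ..., lists and objects as JSON in quotes. apply_moves: Moves the arm, as the interface text tells. Its arguments: {"type":"object","properties":{"series":{"type":"array","items":{"type":"object","properties":{"tx":{"type":"number"},"ty":{"type":"number"},"tz":{"type":"number"},"wx":{"type":"number"},"wy":{"type":"number"},"wz":{"type":"number"},"fingers":{"type":"number"}}}},"grip_force":{"type":"number"}},"required":["series"]}

```bash
mkdir -p pics; ls
cat > h.py <<'E'
import cv2,numpy as np
from rig import *
def shot(n,f=None):
    im=capture(n)
    if f: cv2.imwrite('pics/'+f,im[:,:,::-1])
    return im
E
python3 - <<'E'
from h import *
a=shot('top','top0.png');b=shot('scene','sc0.png')
cv2.imwrite('pics/both.png',np.hstack([cv2.resize(a,None,fx=1,fy=1)])[:,:,::-1])
s=state();print(s['time_s'],s['tcp_pos'],s['gripper_width'],np.round(s['tool_rot'],3).tolist())
for n in ('top','scene','wrist'):print(n,camera_info(n))
for t in ['seal_mid','cog_mid','white_mid','green_mid','orange_mid','red_hub_seat','blue_hub_seat','jar_mid']:
    print(t,[(np.round(d['at'],3).tolist(),round(d['p'],2)) for d in search_frame('top',t)])
E
```

```text
pics
0.1 [0.28100822 0.5577003  0.22196867] 0.08789082713191246 [[-0.893, 0.45, -0.001], [0.45, 0.893, -0.001], [0.0, -0.001, -1.0]]
top {'fx': 386.70168009658516, 'fy': 386.70168009658516, 'cx': 261.7522492451402, 'cy': 188.95446595836177, 'position': array([0.48037749, 0.01736448, 0.94487618]), 'attitude': array([[ 0.01329859,  0.99375086, -0.11082588],
       [-0.99958466,  0.01037838, -0.02688495],
       [-0.02556675,  0.11113739,  0.99347613]])}
scene {'fx': 383.871213558067, 'fy': 383.871213558067, 'cx': 248.96005027178865, 'cy': 195.47593067808165, 'position': array([ 1.23951031, -0.15113526,  0.6977758 ]), 'attitude': array([[ 0.27827284, -0.66777941,  0.6903875 ],
       [ 0.96042618,  0.20248627, -0.19126122],
       [-0.01207369,  0.71628903,  0.69769926]])}
wrist {'fx': 278.6985446728607, 'fy': 278.6985446728607, 'cx': 250.62996112020565, 'cy': 191.030152623615, 'hand_eye': array([[ 6.13480817e-04,  9.65979345e-01,  2.58618501e-01,
         7.09231344e-02],
       [ 9.99999791e-01, -5.40056538e-04, -3.54952283e-04,
        -2.12004913e-04],
       [-2.03207962e-04,  2.58618665e-01, -9.65979474e-01,
        -1.61302153e-01],
       [ 0.00000000e+00,  0.00000000e+00,  0.00000000e+00,
         1.00000000e+00]])}
seal_mid [([0.445, 0.123, 0.012], 0.69)]
cog_mid [([0.444, 0.265, 0.008], 0.63), ([0.791, -0.004, 0.009], 0.45)]
white_mid [([0.467, -0.274, 0.016], 0.5)]
green_mid [([0.464, -0.274, 0.019], 0.55), ([0.384, -0.106, 0.021], 0.54), ([0.534, -0.215, 0.016], 0.5)]
orange_mid [([0.448, -0.011, 0.012], 0.42)]
red_hub_seat [([0.641, -0.093, 0.025], 0.78), ([0.782, -0.209, 0.022], 0.62)]
blue_hub_seat [([0.446, -0.011, 0.014], 0.7), ([0.601, 0.105, 0.02], 0.62)]
jar_mid [([0.634, -0.32, 0.055], 0.67)]
```

View pics/top0.png

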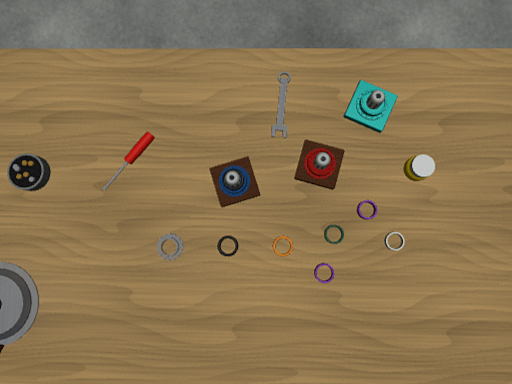

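View pics/sc0.png

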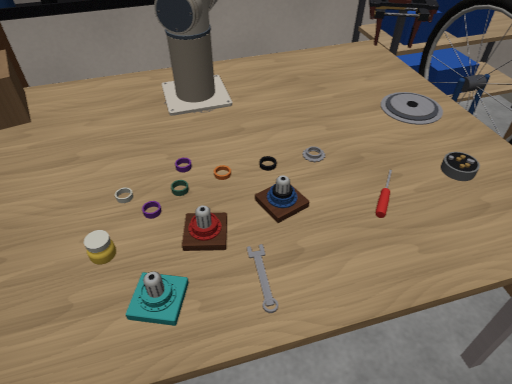

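Top view: cog (170,246), seal (228,246), orange (283,246), green (334,234), white (395,241), red hub (320,163), blue hub (233,180). The look-alikes are purple rings at (367,210) and (324,272) and a turquoise hub at (370,105). A light-grey puck at (29,172) and a disc at lower left are clutter. Next I compute positions and check the choice in a crop.

```bash
cat >> h.py <<'E'
def ray(n,uv,z,s=None):
    "pixel -> world point on plane z"
    c=camera_info(n)
    if n=='wrist':
        H=np.array(c['hand_eye']);R0=np.array(s['tool_rot']);R=R0@H[:3,:3];p=np.array(s['tcp_pos'])+R0@H[:3,3]
    else: R,p=np.array(c['attitude']),np.array(c['position'])
    d=R@np.array([(uv[0]-c['cx'])/c['fx'],-(uv[1]-c['cy'])/c['fy'],-1]);return p+d*(z-p[2])/d[2]
RNG={'green':((65,60,20),(95,255,160)),'orange':((8,170,150),(18,255,255)),'black':((0,0,0),(180,255,50)),'white':((0,0,170),(180,50,255)),
 'red':((0,170,60),(4,255,255)),'blue':((105,120,50),(125,255,255)),'grey':((80,0,90),(130,60,255))}
def blob(im,col,c,r):
    "hull centroid + area + bbox of the colour near c"
    hsv=cv2.cvtColor(im,cv2.COLOR_RGB2HSV);m=cv2.inRange(hsv,*RNG[col]);k=np.zeros_like(m);cv2.circle(k,tuple(map(int,c)),int(r),255,-1);m&=k
    P=cv2.findNonZero(cv2.medianBlur(m,3) if r>40 else m);h=cv2.convexHull(P);M=cv2.moments(h);return (M['m10']/M['m00'],M['m01']/M['m00']),cv2.minAreaRect(h)[1]
E
python3 - <<'E'
from h import *
im=cv2.imread('pics/top0.png')[:,:,::-1].copy()
for n,c,z,col in [('cog',(170,246),.006,'grey'),('seal',(228,246),.007,'black'),('orange',(283,246),.007,'orange'),('green',(334,234),.009,'green'),('white',(395,241),.008,'white'),('red',(320,163),.036,'red'),('blue',(233,180),.036,'blue')]:
    try:
        uv,wh=blob(im,col,c,26 if n in('red','blue') else 18);print(n,np.round(uv,1),np.round(wh,1),np.round(ray('top',uv,z),4))
    except Exception as e: print(n,e, cv2.cvtColor(im,cv2.COLOR_RGB2HSV)[c[1]-12:c[1]+12,c[0]].tolist())
cv2.imwrite('pics/crop.png',cv2.resize(im[130:290,150:420],None,fx=2.9,fy=2.9,interpolation=cv2.INTER_CUBIC)[:,:,::-1])
E
```

```text
cog [171.5 241.9] [24.7 14.2] [0.4538 0.2596 0.006 ]
seal [227.6 245.6] [19. 19.] [0.447  0.1231 0.007 ]
orange [282.4 245.8] [19. 19.] [ 0.4484 -0.0087  0.007 ]
green [333.9 233.9] [18. 18.] [ 0.4783 -0.1314  0.009 ]
white [395.  240.8] [17.7 17. ] [ 0.464  -0.2764  0.008 ]
red [319.5 163.1] [30.4 30.4] [ 0.6451 -0.0944  0.036 ]
blue [234.  180.7] [30. 30.] [0.6008 0.1082 0.036 ]
```

View pics/crop.png

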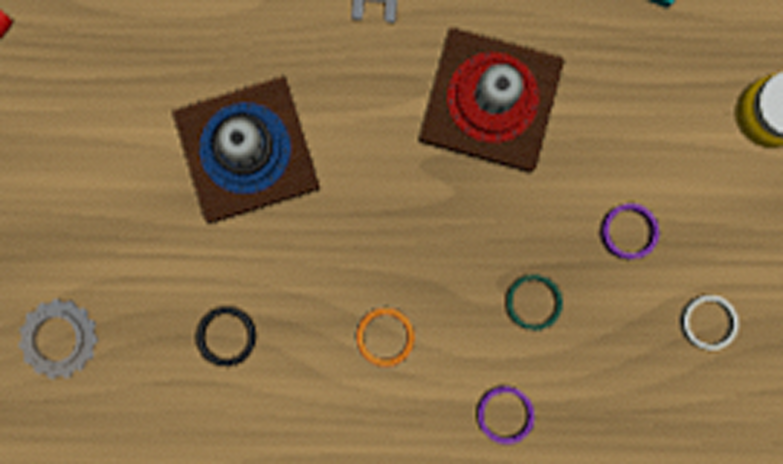

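Call:
apply_moves --series '[{"ty":-38,"tx":15,"wz":-7},{"ty":-38,"tx":15,"wz":-7},{"ty":-38,"tx":15,"wz":-7},{"ty":-38,"tx":15,"wz":-7},{"ty":-38,"tx":15,"wz":-7},{"ty":-38,"tx":15,"wz":-7},{"ty":-38,"tx":15,"wz":-7},{"ty":-38,"tx":15,"wz":-7}]'

```text
schema error: expected keys tx, ty, tz, wx, wy, wz, fingers
```

The crop shows the toothed grey ring at far left (cog), then black, orange, dark green, white. The purple rings are clearly different. Moving towards the seal.

Call:
apply_moves --series '[{"tx":18,"ty":-37,"tz":0,"wx":0,"wy":0,"wz":-7,"fingers":1},{"tx":18,"ty":-37,"tz":0,"wx":0,"wy":0,"wz":-7,"fingers":1},{"tx":18,"ty":-37,"tz":0,"wx":0,"wy":0,"wz":-7,"fingers":1},{"tx":18,"ty":-37,"tz":0,"wx":0,"wy":0,"wz":-7,"fingers":1},{"tx":18,"ty":-37,"tz":0,"wx":0,"wy":0,"wz":-7,"fingers":1},{"tx":18,"ty":-37,"tz":0,"wx":0,"wy":0,"wz":-7,"fingers":1},{"tx":18,"ty":-37,"tz":0,"wx":0,"wy":0,"wz":-7,"fingers":1},{"tx":18,"ty":-37,"tz":0,"wx":0,"wy":0,"wz":-7,"fingers":1}]' --grip_force 15

```text
time_s: 1.17
tcp_pos: [0.4257, 0.2604, 0.223]
tool_rot: [[-0.121, 0.993, 0.001], [0.993, 0.121, 0.0], [0.0, 0.001, -1.0]]
contact_force: [0.4, 0.4, -0.5]
gripper_width: 0.088
grasp_force: 0.0
```

Call:
apply_moves --series '[{"tx":11,"ty":-34,"tz":-20,"wx":0,"wy":0,"wz":-7,"fingers":0.5},{"tx":11,"ty":-34,"tz":-20,"wx":0,"wy":0,"wz":-0.2,"fingers":0.5},{"tx":0,"ty":-34,"tz":-20,"wx":0,"wy":0,"wz":0,"fingers":0.5},{"tx":0,"ty":-37,"tz":-20,"wx":0,"wy":0,"wz":0,"fingers":0.5},{"tx":0,"ty":0,"tz":-20,"wx":0,"wy":0,"wz":0,"fingers":0.5},{"tx":0,"ty":0,"tz":0,"wx":0,"wy":0,"wz":0,"fingers":0.5}]'

```text
time_s: 1.67
tcp_pos: [0.4452, 0.1212, 0.1202]
tool_rot: [[0.003, 1.0, -0.005], [1.0, -0.003, -0.001], [-0.001, -0.005, -1.0]]
contact_force: [0.1, -0.2, -0.4]
gripper_width: 0.066
grasp_force: 0.0
```

Run:
```python
from h import *
s=state();a=shot('wrist','w1.png')
print(s['time_s'],s['tcp_pos'],s['gripper_width'],np.round(s['joints'],2),np.round(s['tool_rot'],3).tolist())
```

```text
1.6667 [0.44516886 0.12116827 0.12024596] 0.06600717987900415 [ 0.24  0.35  2.05 -0.    0.74  0.24] [[0.003, 1.0, -0.005], [1.0, -0.003, -0.001], [-0.001, -0.005, -1.0]]
```

View pics/w1.png

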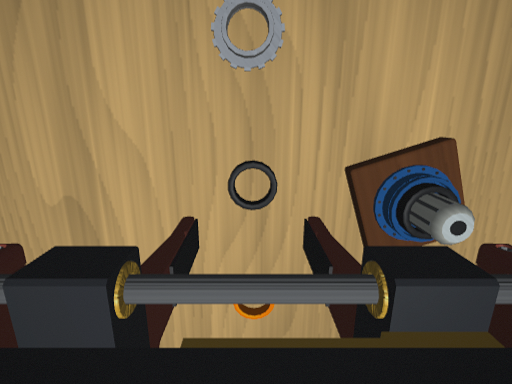

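The wrist view shows the seal at (253,186), the cog at (248,33) and the blue hub post at (458,228). Measuring the seal and cog.

Run:
```python
from h import *
im=cv2.imread('pics/w1.png')[:,:,::-1].copy()
s=state()
uv,wh=blob(im,'black',(253,186),33);print('seal',uv,wh,ray('wrist',uv,.007,s),s['tcp_pos'])
h=cv2.cvtColor(im,cv2.COLOR_RGB2HSV);print(h[33,212:232:3].tolist(),h[33,190:200:4].tolist())
```

```text
seal (252.2445989800649, 184.732220676866) (47.0, 47.0) [0.44708802 0.12568694 0.007     ] [0.44622129 0.12249038 0.12178039]
[[19, 120, 164], [107, 24, 149], [108, 21, 148], [106, 22, 148], [106, 22, 149], [18, 68, 112], [19, 116, 165]] [[19, 115, 149], [19, 117, 172], [18, 116, 173]]
```

Call:
apply_moves --series '[{"tx":0,"ty":1.2,"tz":-35,"wx":0,"wy":0,"wz":0,"fingers":0.5},{"tx":0,"ty":0,"tz":-35,"wx":0,"wy":0,"wz":0,"fingers":0.5},{"tx":0,"ty":0,"tz":-30,"wx":0,"wy":0,"wz":0,"fingers":0.5},{"tx":0,"ty":0,"tz":-14,"wx":0,"wy":0,"wz":0,"fingers":0.5},{"tx":0,"ty":0,"tz":0,"wx":0,"wy":0,"wz":0,"fingers":0.5},{"tx":0,"ty":0,"tz":0,"wx":0,"wy":0,"wz":0,"fingers":-0.2},{"tx":0,"ty":0,"tz":0,"wx":0,"wy":0,"wz":0,"fingers":-0.2},{"tx":0,"ty":0,"tz":0,"wx":0,"wy":0,"wz":0,"fingers":-0.2}]' --grip_force 15

```text
time_s: 2.38
tcp_pos: [0.4486, 0.1254, 0.0105]
tool_rot: [[-0.002, 1.0, 0.003], [1.0, 0.002, 0.001], [0.001, 0.003, -1.0]]
contact_force: [-0.5, -0.8, -0.8]
gripper_width: 0.0494
grasp_force: 15.2
```

Call:
apply_moves --series '[{"tx":0,"ty":0,"tz":0,"wx":0,"wy":0,"wz":0,"fingers":-0.2},{"tx":0,"ty":0,"tz":0,"wx":0,"wy":0,"wz":0,"fingers":-0.2},{"tx":0,"ty":0,"tz":0,"wx":0,"wy":0,"wz":0,"fingers":-0.2}]'

```text
time_s: 2.63
tcp_pos: [0.4486, 0.1253, 0.0103]
tool_rot: [[-0.001, 1.0, 0.003], [1.0, 0.001, 0.001], [0.001, 0.003, -1.0]]
contact_force: [-0.1, 3.0, 8.2]
gripper_width: 0.0493
grasp_force: 15.0
```

Call:
apply_moves --series '[{"tx":0,"ty":0,"tz":0,"wx":0,"wy":0,"wz":0,"fingers":0.2},{"tx":0,"ty":0,"tz":0,"wx":0,"wy":0,"wz":0,"fingers":0.2},{"tx":0,"ty":-0.5,"tz":-2.8,"wx":0,"wy":0,"wz":0,"fingers":0.2},{"tx":0,"ty":0,"tz":0,"wx":0,"wy":0,"wz":0,"fingers":0.2},{"tx":0,"ty":0,"tz":0,"wx":0,"wy":0,"wz":0,"fingers":-0.2},{"tx":0,"ty":0,"tz":0,"wx":0,"wy":0,"wz":0,"fingers":-0.2},{"tx":0,"ty":0,"tz":0,"wx":0,"wy":0,"wz":0,"fingers":-0.2},{"tx":0,"ty":0,"tz":0,"wx":0,"wy":0,"wz":0,"fingers":-0.2}]'

```text
time_s: 3.3
tcp_pos: [0.4472, 0.1241, 0.006]
tool_rot: [[-0.001, 1.0, -0.0], [1.0, 0.001, -0.0], [-0.0, -0.0, -1.0]]
contact_force: [0.4, 0.1, 0.1]
gripper_width: 0.0495
grasp_force: 15.0
```

Call:
apply_moves --series '[{"tx":0,"ty":0,"tz":30,"wx":0,"wy":0,"wz":0,"fingers":-0.2},{"tx":0,"ty":0,"tz":40,"wx":0,"wy":0,"wz":0,"fingers":-0.2},{"tx":0,"ty":0,"tz":40,"wx":0,"wy":0,"wz":0,"fingers":-0.2},{"tx":10,"ty":-15,"tz":24,"wx":0,"wy":0,"wz":0,"fingers":-0.2},{"tx":23,"ty":-32,"tz":0,"wx":0,"wy":0,"wz":0,"fingers":-0.2},{"tx":23,"ty":-32,"tz":0,"wx":0,"wy":0,"wz":0,"fingers":-0.2},{"tx":23,"ty":-32,"tz":0,"wx":0,"wy":0,"wz":0,"fingers":-0.2},{"tx":23,"ty":-32,"tz":0,"wx":0,"wy":0,"wz":0,"fingers":-0.2}]'

```text
time_s: 3.97
tcp_pos: [0.5497, -0.0203, 0.1403]
tool_rot: [[-0.001, 1.0, -0.0], [1.0, 0.001, 0.0], [0.0, -0.0, -1.0]]
contact_force: [-0.2, 0.5, -0.6]
gripper_width: 0.0496
grasp_force: 15.0
```

Call:
apply_moves --series '[{"tx":24,"ty":-32,"tz":0,"wx":0,"wy":0,"wz":0,"fingers":-0.2},{"tx":24,"ty":-32,"tz":0,"wx":0,"wy":0,"wz":0,"fingers":-0.2},{"tx":24,"ty":-32,"tz":0,"wx":0,"wy":0,"wz":0,"fingers":-0.2},{"tx":24,"ty":-30,"tz":0,"wx":0,"wy":0,"wz":0,"fingers":-0.2},{"tx":0,"ty":0,"tz":0,"wx":0,"wy":0,"wz":0,"fingers":-0.2},{"tx":0,"ty":0,"tz":0,"wx":0,"wy":0,"wz":0,"fingers":-0.2},{"tx":0,"ty":0,"tz":0,"wx":0,"wy":0,"wz":0,"fingers":-0.2}]'

```text
time_s: 4.55
tcp_pos: [0.644, -0.1444, 0.1392]
tool_rot: [[-0.0, 1.0, -0.002], [1.0, 0.0, 0.001], [0.001, -0.002, -1.0]]
contact_force: [-0.6, 0.6, -1.1]
gripper_width: 0.0496
grasp_force: 15.0
```

Run:
```python
from h import *
s=state();a=shot('wrist','w2.png')
import pickle;pickle.dump(s,open('w2.pkl','wb'))
print(s['time_s'],s['tcp_pos'],s['gripper_width'],s['contact_force'])
```

```text
4.55 [ 0.64397534 -0.14437473  0.13915895] 0.049633537308749275 [-0.55005013  0.64975209 -1.14485351]
```

View pics/w2.png

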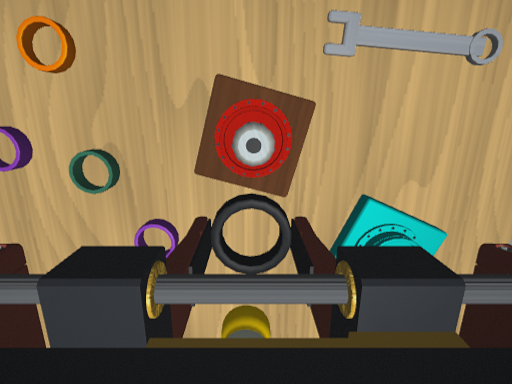

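The held ring is at about (251,234), level between the fingers. The red hub's post tip is at (254,146).

```bash
cat >> h.py <<'E'
def runs(im,col,thr=60):
    v=im[:,col].max(axis=1)<thr; e=np.flatnonzero(np.diff(v.astype(int)));return e
def posttip(im,c,r=12):
    "dark bore centre at post tip"
    g=im.max(axis=2);k=np.zeros_like(g);cv2.circle(k,tuple(map(int,c)),r,1,-1)
    P=np.argwhere((g<110)&(k>0));return P.mean(0)[::-1],len(P)
E
python3 - <<'E'
from h import *;import pickle
s=pickle.load(open('w2.pkl','rb'));im=cv2.imread('pics/w2.png')[:,:,::-1].copy()
for c in (248,251,254): print(runs(im,c)[:10])
t,n=posttip(im,(254,146));print('tip',t,n,ray('wrist',t,.085,s))
uv,wh=blob(im,'red',(253,140),50);print('flange',uv,wh,ray('wrist',uv,.031,s),ray('wrist',uv,.027,s))
g=cv2.GaussianBlur(cv2.cvtColor(im,cv2.COLOR_RGB2GRAY),(0,0),1)[100:190,210:300]
print(im[146,225:285].max(axis=1).tolist())
for r0,r1 in((186,282),):
    print('ring ends'); 
for v in (194.5,274): print(v,ray('wrist',(251,v),s['tcp_pos'][2]+.001,s))
E
```

```text
[193 200 205 207 256 266 269 278 281 282]
[193 199 204 207 256 266 270 278 281 282]
[193 200 205 207 255 266 269 277 280 282]
tip [253.17142857 145.24571429] 175 [ 0.64542814 -0.09508759  0.085     ]
flange (252.83400211193242, 137.7708201337557) (78.0, 76.0) [ 0.64538294 -0.09336976  0.031     ] [ 0.64540006 -0.0936606   0.027     ]
[157, 171, 170, 172, 171, 175, 157, 90, 98, 112, 126, 144, 158, 197, 209, 207, 209, 212, 213, 213, 201, 96, 72, 76, 76, 77, 78, 77, 78, 78, 79, 79, 80, 80, 79, 71, 176, 208, 205, 203, 205, 210, 210, 204, 183, 170, 158, 144, 136, 148, 175, 176, 175, 176, 176, 181, 114, 140, 173, 175]
ring ends
194.5 [ 0.64392339 -0.11882158  0.14015895]
274 [ 0.64399808 -0.17225884  0.14015895]
```

Run:
```python
from h import *;import pickle
s=pickle.load(open('w2.pkl','rb'));z=s['tcp_pos'][2]
f=lambda v,dz:ray('wrist',(251,v+.5),z+dz,s)[1]
print(f(207,.008)-.0185,f(193,-.006)-.025,f(256,-.006)+.0185,f(278,.008)+.025)
```

```text
-0.1431698225092133 -0.14514087514035062 -0.14500190482331313 -0.14610708875939846
```

Hub at (0.6454,-0.0945), and the ring is centred in the grip to within 1 mm. Inserting.

Call:
apply_moves --series '[{"tx":1.4,"ty":25,"tz":0,"wx":0,"wy":0,"wz":0,"fingers":-0.2},{"tx":0,"ty":25,"tz":0,"wx":0,"wy":0,"wz":0,"fingers":-0.2},{"tx":0,"ty":0,"tz":-20,"wx":0,"wy":0,"wz":0,"fingers":-0.2},{"tx":0,"ty":0,"tz":-16,"wx":0,"wy":0,"wz":0,"fingers":-0.2},{"tx":0,"ty":0,"tz":0,"wx":0,"wy":0,"wz":0,"fingers":-0.2},{"tx":0,"ty":0,"tz":-8,"wx":0,"wy":0,"wz":0,"fingers":-0.2},{"tx":0,"ty":0,"tz":-8,"wx":0,"wy":0,"wz":0,"fingers":-0.2},{"tx":0,"ty":0,"tz":-8,"wx":0,"wy":0,"wz":0,"fingers":-0.2}]'

```text
time_s: 5.27
tcp_pos: [0.6469, -0.0947, 0.0803]
tool_rot: [[-0.001, 1.0, 0.001], [1.0, 0.001, -0.0], [-0.0, 0.001, -1.0]]
contact_force: [-0.1, 0.3, -0.8]
gripper_width: 0.0494
grasp_force: 15.0
```

Call:
apply_moves --series '[{"tx":-1,"ty":0,"tz":-6,"wx":0,"wy":0,"wz":0,"fingers":-0.2},{"tx":0,"ty":0,"tz":-8,"wx":0,"wy":0,"wz":0,"fingers":-0.2},{"tx":0,"ty":0,"tz":-8,"wx":0,"wy":0,"wz":0,"fingers":-0.2},{"tx":0,"ty":0,"tz":-6,"wx":0,"wy":0,"wz":0,"fingers":-0.2},{"tx":0,"ty":0,"tz":-3,"wx":0,"wy":0,"wz":0,"fingers":-0.2},{"tx":0,"ty":0,"tz":0,"wx":0,"wy":0,"wz":0,"fingers":-0.2},{"tx":0,"ty":0,"tz":0,"wx":0,"wy":0,"wz":0,"fingers":-0.2}]'

```text
time_s: 5.85
tcp_pos: [0.6456, -0.0948, 0.0489]
tool_rot: [[-0.001, 1.0, -0.0], [1.0, 0.001, 0.0], [0.0, -0.0, -1.0]]
contact_force: [0.6, 0.1, -1.1]
gripper_width: 0.0501
grasp_force: 15.0
```

Call:
apply_moves --series '[{"tx":0,"ty":0,"tz":-2.2,"wx":0,"wy":0,"wz":0,"fingers":-0.2},{"tx":0,"ty":0,"tz":0,"wx":0,"wy":0,"wz":0,"fingers":-0.2},{"tx":0,"ty":0,"tz":0,"wx":0,"wy":0,"wz":0,"fingers":0.5},{"tx":0,"ty":0,"tz":0,"wx":0,"wy":0,"wz":0,"fingers":0.5},{"tx":0,"ty":0,"tz":0,"wx":0,"wy":0,"wz":0,"fingers":0.5},{"tx":0,"ty":0,"tz":10,"wx":0,"wy":0,"wz":0,"fingers":0.5},{"tx":0,"ty":0,"tz":30,"wx":0,"wy":0,"wz":0,"fingers":0.5},{"tx":0,"ty":0,"tz":40,"wx":0,"wy":0,"wz":0,"fingers":0.5}]'

```text
time_s: 6.52
tcp_pos: [0.6433, -0.0945, 0.1253]
tool_rot: [[-0.001, 1.0, -0.006], [1.0, 0.001, 0.001], [0.001, -0.006, -1.0]]
contact_force: [0.4, -0.7, 0.0]
gripper_width: 0.0662
grasp_force: 0.0
```

Call:
apply_moves --series '[{"tx":0,"ty":-25,"tz":5,"wx":0,"wy":0,"wz":0,"fingers":0.5},{"tx":0,"ty":-25,"tz":10,"wx":0,"wy":0,"wz":0,"fingers":0.5},{"tx":0,"ty":0,"tz":0,"wx":0,"wy":0,"wz":0,"fingers":0.5},{"tx":0,"ty":0,"tz":0,"wx":0,"wy":0,"wz":0,"fingers":0.5}]'

```text
time_s: 6.85
tcp_pos: [0.6461, -0.1459, 0.1434]
tool_rot: [[0.001, 1.0, 0.002], [1.0, -0.001, -0.0], [-0.0, 0.002, -1.0]]
contact_force: [-0.7, 1.0, 0.6]
gripper_width: 0.0659
grasp_force: 0.0
```

Run:
```python
from h import *
s=state();a=shot('wrist')
print(s['time_s'],s['tcp_pos'])
cv2.imwrite('pics/w3.png',cv2.resize(a[70:230,150:360],None,fx=3,fy=3,interpolation=cv2.INTER_CUBIC)[:,:,::-1])
```

```text
6.85 [ 0.64609902 -0.14593346  0.14339065]
```

View pics/w3.png

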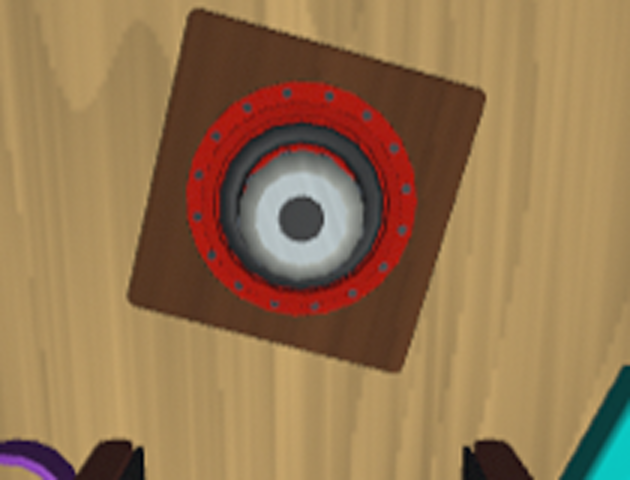

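The seal sits in the recess around the post, evenly. On to the cog.

Call:
apply_moves --series '[{"tx":-17,"ty":34,"tz":0,"wx":0,"wy":0,"wz":0,"fingers":0.5},{"tx":-17,"ty":34,"tz":0,"wx":0,"wy":0,"wz":0,"fingers":0.5},{"tx":-17,"ty":34,"tz":0,"wx":0,"wy":0,"wz":0,"fingers":0.5},{"tx":-17,"ty":34,"tz":0,"wx":0,"wy":0,"wz":0,"fingers":0.5},{"tx":-17,"ty":34,"tz":0,"wx":0,"wy":0,"wz":0,"fingers":0.5},{"tx":-17,"ty":34,"tz":0,"wx":0,"wy":0,"wz":0,"fingers":0.5},{"tx":-17,"ty":34,"tz":0,"wx":0,"wy":0,"wz":0,"fingers":0.5},{"tx":-17,"ty":34,"tz":0,"wx":0,"wy":0,"wz":0,"fingers":0.5}]'

```text
time_s: 7.57
tcp_pos: [0.5076, 0.1293, 0.1414]
tool_rot: [[-0.002, 1.0, -0.001], [1.0, 0.002, -0.0], [-0.0, -0.001, -1.0]]
contact_force: [-0.0, 0.6, -0.5]
gripper_width: 0.0655
grasp_force: 0.0
```

Call:
apply_moves --series '[{"tx":-17,"ty":34,"tz":0,"wx":0,"wy":0,"wz":0,"fingers":0.5},{"tx":-17,"ty":34,"tz":0,"wx":0,"wy":0,"wz":0,"fingers":0.5},{"tx":-17,"ty":34,"tz":0,"wx":0,"wy":0,"wz":0,"fingers":0.5},{"tx":-12,"ty":26,"tz":-20,"wx":0,"wy":0,"wz":0,"fingers":0.5},{"tx":0,"ty":0,"tz":0,"wx":0,"wy":0,"wz":0,"fingers":0.5},{"tx":0,"ty":0,"tz":0,"wx":0,"wy":0,"wz":0,"fingers":0.5},{"tx":0,"ty":0,"tz":0,"wx":0,"wy":0,"wz":0,"fingers":0.5}]'

```text
time_s: 8.15
tcp_pos: [0.446, 0.2553, 0.1216]
tool_rot: [[-0.002, 1.0, -0.001], [1.0, 0.002, -0.001], [-0.001, -0.001, -1.0]]
contact_force: [0.4, 0.4, 0.6]
gripper_width: 0.0659
grasp_force: 0.0
```

```bash
cat >> h.py <<'E'
def look(col,z,c=None,r=45,f=None):
    s=state();im=shot('wrist',f)
    if c is None:
        m=cv2.inRange(cv2.cvtColor(im,cv2.COLOR_RGB2HSV),*RNG[col]);m[240:]=0;m=cv2.medianBlur(m,3)
        m=cv2.morphologyEx(m,cv2.MORPH_CLOSE,np.ones((5,5),np.uint8))
        n,l,st,ce=cv2.connectedComponentsWithStats(m);c=min([ce[i] for i in range(1,n) if st[i,4]>150],key=lambda q:np.hypot(q[0]-252,q[1]-190))
    uv,wh=blob(im,col,c,r);p=ray('wrist',uv,z,s)
    print(col,np.round(uv,1),np.round(wh,1),np.round(p,4),'tcp',np.round(s['tcp_pos'],4),'move mm',np.round((p-s['tcp_pos'])[:2]*1e3,1),'t',s['time_s'])
E
python3 - <<'E'
from h import *
look('grey',.004,f='w4.png')
E
```

```text
grey [247.  176.1] [61. 62.] [0.4417 0.2669 0.004 ] tcp [0.446  0.2553 0.1216] move mm [-4.3 11.6] t 8.15
```

Call:
apply_moves --series '[{"tx":-3.5,"ty":10.7,"tz":-30,"wx":0,"wy":0,"wz":0,"fingers":0.5},{"tx":0,"ty":0,"tz":-35,"wx":0,"wy":0,"wz":0,"fingers":0.5},{"tx":0,"ty":0,"tz":-30,"wx":0,"wy":0,"wz":0,"fingers":0.5},{"tx":0,"ty":0,"tz":-14,"wx":0,"wy":0,"wz":0,"fingers":0.4},{"tx":0,"ty":0,"tz":0,"wx":0,"wy":0,"wz":0,"fingers":0.4},{"tx":0,"ty":0,"tz":0,"wx":0,"wy":0,"wz":0,"fingers":0.4},{"tx":0,"ty":0,"tz":0,"wx":0,"wy":0,"wz":0,"fingers":0.4}]'

```text
time_s: 8.78
tcp_pos: [0.4443, 0.2657, 0.0139]
tool_rot: [[0.0, 1.0, 0.001], [1.0, -0.0, 0.001], [0.001, 0.001, -1.0]]
contact_force: [-0.9, 0.8, 0.1]
gripper_width: 0.0615
grasp_force: 0.0
```

Call:
apply_moves --series '[{"tx":0,"ty":0,"tz":-6,"wx":0,"wy":0,"wz":0,"fingers":0.4},{"tx":0,"ty":0,"tz":0,"wx":0,"wy":0,"wz":0,"fingers":0.4},{"tx":0,"ty":0,"tz":0,"wx":0,"wy":0,"wz":0,"fingers":0.4}]'

```text
time_s: 9.03
tcp_pos: [0.4436, 0.266, 0.0075]
tool_rot: [[-0.001, 1.0, 0.001], [1.0, 0.001, 0.001], [0.001, 0.001, -1.0]]
contact_force: [-0.5, 0.2, 0.2]
gripper_width: 0.0616
grasp_force: 0.0
```

Grip it, lift, and carry it to the viewing pose beside the red hub.

Call:
apply_moves --series '[{"tx":0,"ty":0,"tz":0,"wx":0,"wy":0,"wz":0,"fingers":-0.3},{"tx":0,"ty":0,"tz":0,"wx":0,"wy":0,"wz":0,"fingers":-0.3},{"tx":0,"ty":0,"tz":0,"wx":0,"wy":0,"wz":0,"fingers":-0.3},{"tx":0,"ty":0,"tz":0,"wx":0,"wy":0,"wz":0,"fingers":-0.3},{"tx":0,"ty":0,"tz":10,"wx":0,"wy":0,"wz":0,"fingers":-0.3},{"tx":0,"ty":0,"tz":35,"wx":0,"wy":0,"wz":0,"fingers":-0.3},{"tx":0,"ty":0,"tz":40,"wx":0,"wy":0,"wz":0,"fingers":-0.3},{"tx":0,"ty":0,"tz":40,"wx":0,"wy":0,"wz":0,"fingers":-0.3}]' --grip_force 25

```text
time_s: 9.7
tcp_pos: [0.4422, 0.2654, 0.1331]
tool_rot: [[-0.001, 1.0, -0.002], [1.0, 0.001, -0.001], [-0.001, -0.002, -1.0]]
contact_force: [1.1, 0.2, -0.0]
gripper_width: 0.0447
grasp_force: 25.0
```

Call:
apply_moves --series '[{"tx":17,"ty":-34,"tz":8,"wx":0,"wy":0,"wz":0,"fingers":-0.3},{"tx":17,"ty":-34,"tz":0,"wx":0,"wy":0,"wz":0,"fingers":-0.3},{"tx":17,"ty":-34,"tz":0,"wx":0,"wy":0,"wz":0,"fingers":-0.3},{"tx":17,"ty":-34,"tz":0,"wx":0,"wy":0,"wz":0,"fingers":-0.3},{"tx":17,"ty":-34,"tz":0,"wx":0,"wy":0,"wz":0,"fingers":-0.3},{"tx":17,"ty":-34,"tz":0,"wx":0,"wy":0,"wz":0,"fingers":-0.3},{"tx":17,"ty":-34,"tz":0,"wx":0,"wy":0,"wz":0,"fingers":-0.3},{"tx":17,"ty":-34,"tz":0,"wx":0,"wy":0,"wz":0,"fingers":-0.3}]'

```text
time_s: 10.37
tcp_pos: [0.5795, -0.008, 0.1405]
tool_rot: [[-0.001, 1.0, 0.0], [1.0, 0.001, 0.0], [0.0, 0.0, -1.0]]
contact_force: [0.1, 0.3, -1.1]
gripper_width: 0.0447
grasp_force: 25.0
```

Call:
apply_moves --series '[{"tx":16,"ty":-34,"tz":0,"wx":0,"wy":0,"wz":0,"fingers":-0.3},{"tx":16,"ty":-34,"tz":0,"wx":0,"wy":0,"wz":0,"fingers":-0.3},{"tx":16,"ty":-34,"tz":0,"wx":0,"wy":0,"wz":0,"fingers":-0.3},{"tx":16,"ty":-34,"tz":0,"wx":0,"wy":0,"wz":0,"fingers":-0.3},{"tx":0,"ty":0,"tz":0,"wx":0,"wy":0,"wz":0,"fingers":-0.3},{"tx":0,"ty":0,"tz":0,"wx":0,"wy":0,"wz":0,"fingers":-0.3},{"tx":0,"ty":0,"tz":0,"wx":0,"wy":0,"wz":0,"fingers":-0.3}]'

```text
time_s: 10.95
tcp_pos: [0.6423, -0.1418, 0.1398]
tool_rot: [[-0.0, 1.0, -0.001], [1.0, 0.0, 0.001], [0.001, -0.001, -1.0]]
contact_force: [-0.5, 0.8, -0.6]
gripper_width: 0.0446
grasp_force: 25.0
```

Run:
```python
from h import *
s=state();im=shot('wrist','w5.png')
print(s['time_s'],s['tcp_pos'],s['gripper_width'],s['contact_force'])
# column profile through the held ring
for c in (245,250): print(c,im[170:300:2,c].max(axis=1).tolist())
```

```text
10.95 [ 0.64233743 -0.14178658  0.13981045] 0.04457726140712626 [-0.49625959  0.81097027 -0.59455528]
245 [56, 172, 174, 77, 153, 75, 159, 180, 167, 163, 167, 170, 171, 170, 150, 59, 62, 137, 162, 163, 168, 189, 190, 190, 190, 191, 189, 189, 190, 189, 190, 188, 189, 190, 190, 190, 191, 190, 191, 190, 189, 192, 196, 67, 88, 65, 66, 65, 89, 167, 164, 166, 77, 43, 58, 74, 51, 91, 85, 84, 103, 105, 103, 107, 111]
250 [52, 122, 172, 173, 176, 101, 95, 77, 146, 171, 165, 161, 164, 167, 137, 62, 67, 157, 162, 165, 180, 200, 199, 198, 199, 198, 198, 198, 196, 197, 196, 195, 195, 194, 194, 194, 193, 193, 193, 193, 192, 192, 195, 99, 90, 63, 69, 67, 81, 169, 165, 167, 77, 43, 58, 75, 51, 90, 85, 85, 103, 106, 103, 108, 110]
```

View pics/w5.png

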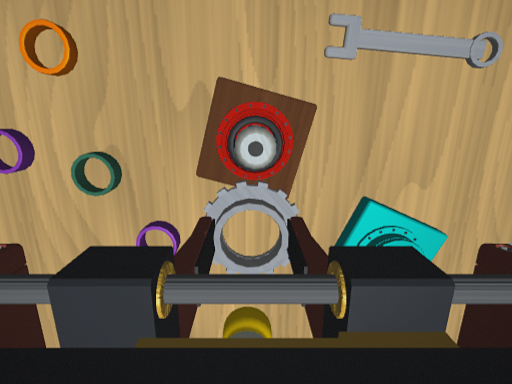

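Run:
```python
from h import *
im=cv2.imread('pics/w5.png')[:,:,::-1].copy()
s=state();s['tcp_pos']=np.array([ 0.64233743,-0.14178658,0.13981045]);z=.1398
f=lambda v,dz:ray('wrist',(251,v+.5),z+dz,s)[1]
print(f(210,.0085)-.0185,f(255,-.0075)+.0185,f(274,.0085)+.023,f(203,.0085)-.023)
t,n=posttip(im,(256,149));print('tip',t,n,ray('wrist',t,.085,s))
```

```text
-0.14224046959827796 -0.14248988344995864 -0.142419545500475 -0.14249665354757857
tip [255.12426036 148.56804734] 169 [ 0.64533213 -0.09511502  0.085     ]
```

Call:
apply_moves --series '[{"tx":1.5,"ty":24,"tz":0,"wx":0,"wy":0,"wz":0,"fingers":-0.3},{"tx":1.5,"ty":23.5,"tz":-10,"wx":0,"wy":0,"wz":0,"fingers":-0.3},{"tx":0,"ty":0,"tz":-24,"wx":0,"wy":0,"wz":0,"fingers":-0.3},{"tx":0,"ty":0,"tz":0,"wx":0,"wy":0,"wz":0,"fingers":-0.3},{"tx":0,"ty":0,"tz":-6,"wx":0,"wy":0,"wz":0,"fingers":-0.3},{"tx":0,"ty":0,"tz":-8,"wx":0,"wy":0,"wz":0,"fingers":-0.3},{"tx":0,"ty":0,"tz":-8,"wx":0,"wy":0,"wz":0,"fingers":-0.3},{"tx":0,"ty":0,"tz":0,"wx":0,"wy":0,"wz":0,"fingers":-0.3}]'

```text
time_s: 11.67
tcp_pos: [0.6452, -0.0948, 0.0826]
tool_rot: [[-0.001, 1.0, -0.002], [1.0, 0.001, 0.0], [0.0, -0.002, -1.0]]
contact_force: [-0.7, 0.4, -0.9]
gripper_width: 0.0444
grasp_force: 25.0
```

Call:
apply_moves --series '[{"tx":0,"ty":0,"tz":-8,"wx":0,"wy":0,"wz":0,"fingers":-0.3},{"tx":0,"ty":0,"tz":-7,"wx":0,"wy":0,"wz":0,"fingers":-0.3},{"tx":0,"ty":0,"tz":-4,"wx":0,"wy":0,"wz":0,"fingers":-0.3},{"tx":0,"ty":0,"tz":-2,"wx":0,"wy":0,"wz":0,"fingers":-0.3},{"tx":0,"ty":0,"tz":-1.5,"wx":0,"wy":0,"wz":0,"fingers":-0.3},{"tx":0,"ty":0,"tz":0,"wx":0,"wy":0,"wz":0,"fingers":-0.3}]'

```text
time_s: 12.17
tcp_pos: [0.646, -0.0947, 0.0611]
tool_rot: [[-0.001, 1.0, -0.0], [1.0, 0.001, 0.0], [0.0, -0.0, -1.0]]
contact_force: [-0.2, -0.8, -0.9]
gripper_width: 0.0447
grasp_force: 25.0
```

Call:
apply_moves --series '[{"tx":0,"ty":0,"tz":-1.2,"wx":0,"wy":0,"wz":0,"fingers":-0.3},{"tx":0,"ty":0,"tz":0,"wx":0,"wy":0,"wz":0,"fingers":-0.3}]'

```text
time_s: 12.33
tcp_pos: [0.6463, -0.0946, 0.0603]
tool_rot: [[-0.001, 1.0, 0.0], [1.0, 0.001, -0.0], [-0.0, 0.0, -1.0]]
contact_force: [-1.0, -0.3, -0.3]
gripper_width: 0.0446
grasp_force: 25.0
```

Almost down with no load. Release, lift, and look from the viewing pose, then head to white.

Call:
apply_moves --series '[{"tx":0,"ty":0,"tz":0,"wx":0,"wy":0,"wz":0,"fingers":0.4},{"tx":0,"ty":0,"tz":0,"wx":0,"wy":0,"wz":0,"fingers":0.4},{"tx":0,"ty":0,"tz":0,"wx":0,"wy":0,"wz":0,"fingers":0.4},{"tx":0,"ty":0,"tz":10,"wx":0,"wy":0,"wz":0,"fingers":0.4},{"tx":0,"ty":0,"tz":35,"wx":0,"wy":0,"wz":0,"fingers":0.4},{"tx":0,"ty":-15,"tz":35,"wx":0,"wy":0,"wz":0,"fingers":0.4},{"tx":0,"ty":-25,"tz":0,"wx":0,"wy":0,"wz":0,"fingers":0.4},{"tx":0,"ty":-10,"tz":0,"wx":0,"wy":0,"wz":0,"fingers":0.4}]'

```text
time_s: 13.0
tcp_pos: [0.6481, -0.1469, 0.1438]
tool_rot: [[-0.001, 1.0, 0.006], [1.0, 0.001, -0.002], [-0.002, 0.006, -1.0]]
contact_force: [-0.2, 0.1, -0.5]
gripper_width: 0.0613
grasp_force: 0.0
```

Run:
```python
from h import *
s=state();a=shot('wrist')
print(s['time_s'],s['tcp_pos'],s['contact_force'])
cv2.imwrite('pics/w6.png',cv2.resize(a[70:230,150:360],None,fx=3,fy=3,interpolation=cv2.INTER_CUBIC)[:,:,::-1])
```

```text
13.0 [ 0.6480578  -0.14686916  0.14383781] [-0.24456235  0.12367665 -0.5185145 ]
```

View pics/w6.png

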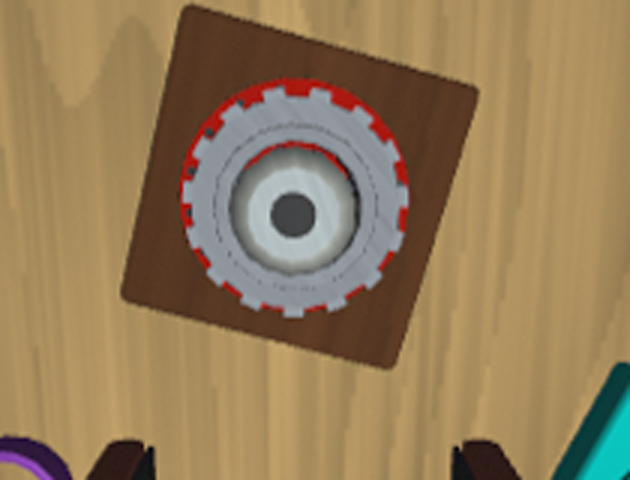

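The cog is centred on the hub around the post and looks level. Now white.

Call:
apply_moves --series '[{"tx":-30,"ty":-21,"tz":0,"wx":0,"wy":0,"wz":0,"fingers":0.4},{"tx":-30,"ty":-21,"tz":0,"wx":0,"wy":0,"wz":0,"fingers":0.4},{"tx":-30,"ty":-21,"tz":0,"wx":0,"wy":0,"wz":0,"fingers":0.4},{"tx":-30,"ty":-21,"tz":0,"wx":0,"wy":0,"wz":0,"fingers":0.4},{"tx":-30,"ty":-21,"tz":0,"wx":0,"wy":0,"wz":0,"fingers":0.4},{"tx":-32,"ty":-23,"tz":-10,"wx":0,"wy":0,"wz":0,"fingers":0.4},{"tx":0,"ty":0,"tz":-10,"wx":0,"wy":0,"wz":0,"fingers":0.4},{"tx":0,"ty":0,"tz":0,"wx":0,"wy":0,"wz":0,"fingers":0.4}]'

```text
time_s: 13.72
tcp_pos: [0.4611, -0.272, 0.1179]
tool_rot: [[0.003, 1.0, -0.004], [1.0, -0.003, 0.003], [0.003, -0.004, -1.0]]
contact_force: [-0.1, 0.8, -0.3]
gripper_width: 0.0612
grasp_force: 0.0
```

Call:
apply_moves --series '[{"tx":0,"ty":0,"tz":0,"wx":0,"wy":0,"wz":0,"fingers":0.4},{"tx":0,"ty":0,"tz":0,"wx":0,"wy":0,"wz":0,"fingers":0.4}]'

```text
time_s: 13.88
tcp_pos: [0.465, -0.2719, 0.12]
tool_rot: [[-0.002, 1.0, -0.0], [1.0, 0.002, 0.0], [0.0, -0.0, -1.0]]
contact_force: [0.3, 0.5, 0.3]
gripper_width: 0.0615
grasp_force: 0.0
```

Run:
```python
from h import *
look('white',.010,f='w7.png')
```

```text
white [248.4 191.2] [41.7 41.7] [ 0.4624 -0.2741  0.01  ] tcp [ 0.465  -0.2719  0.12  ] move mm [-2.6 -2.2] t 13.8833
```

Call:
apply_moves --series '[{"tx":-2,"ty":-2.8,"tz":-30,"wx":0,"wy":0,"wz":0,"fingers":0.4},{"tx":0,"ty":0,"tz":-35,"wx":0,"wy":0,"wz":0,"fingers":0.4},{"tx":0,"ty":0,"tz":-30,"wx":0,"wy":0,"wz":0,"fingers":0.4},{"tx":0,"ty":0,"tz":-14,"wx":0,"wy":0,"wz":0,"fingers":0.4},{"tx":0,"ty":0,"tz":-4,"wx":0,"wy":0,"wz":0,"fingers":0.4},{"tx":0,"ty":0,"tz":0,"wx":0,"wy":0,"wz":0,"fingers":0.4},{"tx":0,"ty":0,"tz":0,"wx":0,"wy":0,"wz":0,"fingers":0.4}]'

```text
time_s: 14.52
tcp_pos: [0.4633, -0.2753, 0.0079]
tool_rot: [[-0.002, 1.0, 0.001], [1.0, 0.002, -0.001], [-0.001, 0.001, -1.0]]
contact_force: [-0.6, 0.1, -0.6]
gripper_width: 0.0614
grasp_force: 0.0
```

Call:
apply_moves --series '[{"tx":0,"ty":0,"tz":-2,"wx":0,"wy":0,"wz":0,"fingers":0.4},{"tx":0,"ty":0,"tz":0,"wx":0,"wy":0,"wz":0,"fingers":-0.3},{"tx":0,"ty":0,"tz":0,"wx":0,"wy":0,"wz":0,"fingers":-0.3},{"tx":0,"ty":0,"tz":0,"wx":0,"wy":0,"wz":0,"fingers":-0.3},{"tx":0,"ty":0,"tz":0,"wx":0,"wy":0,"wz":0,"fingers":-0.3}]' --grip_force 15

```text
time_s: 14.93
tcp_pos: [0.4625, -0.2757, 0.0058]
tool_rot: [[-0.001, 1.0, 0.001], [1.0, 0.001, -0.001], [-0.001, 0.001, -1.0]]
contact_force: [0.0, 0.9, 4.7]
gripper_width: 0.0428
grasp_force: 15.0
```

Call:
apply_moves --series '[{"tx":0,"ty":0,"tz":15,"wx":0,"wy":0,"wz":0,"fingers":-0.3},{"tx":0,"ty":0,"tz":40,"wx":0,"wy":0,"wz":0,"fingers":-0.3},{"tx":0,"ty":0,"tz":40,"wx":0,"wy":0,"wz":0,"fingers":-0.3},{"tx":0,"ty":0,"tz":38,"wx":0,"wy":0,"wz":0,"fingers":-0.3},{"tx":30,"ty":21,"tz":0,"wx":0,"wy":0,"wz":0,"fingers":-0.3},{"tx":30,"ty":21,"tz":0,"wx":0,"wy":0,"wz":0,"fingers":-0.3},{"tx":30,"ty":21,"tz":0,"wx":0,"wy":0,"wz":0,"fingers":-0.3},{"tx":30,"ty":21,"tz":0,"wx":0,"wy":0,"wz":0,"fingers":-0.3}]'

```text
time_s: 15.6
tcp_pos: [0.5832, -0.1906, 0.1389]
tool_rot: [[-0.0, 1.0, 0.001], [1.0, 0.0, -0.0], [-0.0, 0.001, -1.0]]
contact_force: [0.4, -0.5, -1.8]
gripper_width: 0.0427
grasp_force: 15.0
```

Call:
apply_moves --series '[{"tx":30,"ty":21,"tz":0,"wx":0,"wy":0,"wz":0,"fingers":-0.3},{"tx":32,"ty":25,"tz":0,"wx":0,"wy":0,"wz":0,"fingers":-0.3},{"tx":0,"ty":0,"tz":0,"wx":0,"wy":0,"wz":0,"fingers":-0.3},{"tx":0,"ty":0,"tz":0,"wx":0,"wy":0,"wz":0,"fingers":-0.3},{"tx":0,"ty":0,"tz":0,"wx":0,"wy":0,"wz":0,"fingers":-0.3}]'

```text
time_s: 16.02
tcp_pos: [0.6432, -0.1453, 0.1376]
tool_rot: [[-0.002, 1.0, -0.002], [1.0, 0.002, 0.0], [0.0, -0.002, -1.0]]
contact_force: [-0.1, -0.9, -0.9]
gripper_width: 0.0431
grasp_force: 15.0
```

Run:
```python
from h import *
import pickle
s=state();im=shot('wrist','w8.png');pickle.dump(s,open('w8.pkl','wb'))
print(s['time_s'],s['tcp_pos'],s['gripper_width'],s['contact_force'])
g=cv2.cvtColor(im,cv2.COLOR_RGB2HSV)
print([ (r,int(g[r,251,1]),int(g[r,251,2])) for r in range(186,290,2)])
```

```text
16.0167 [ 0.64315539 -0.14534455  0.13762486] 0.04307255097360954 [-0.0693874  -0.87127417 -0.93329237]
[(186, 160, 91), (188, 118, 160), (190, 118, 199), (192, 118, 201), (194, 43, 95), (196, 22, 83), (198, 18, 84), (200, 26, 108), (202, 5, 234), (204, 6, 231), (206, 81, 205), (208, 118, 195), (210, 116, 196), (212, 116, 196), (214, 117, 196), (216, 117, 194), (218, 118, 195), (220, 117, 194), (222, 118, 194), (224, 118, 193), (226, 116, 193), (228, 117, 192), (230, 117, 192), (232, 117, 192), (234, 116, 192), (236, 115, 193), (238, 116, 192), (240, 117, 191), (242, 117, 190), (244, 117, 190), (246, 116, 191), (248, 116, 191), (250, 119, 193), (252, 64, 111), (254, 18, 83), (256, 22, 83), (258, 18, 83), (260, 21, 84), (262, 16, 78), (264, 7, 212), (266, 6, 230), (268, 38, 213), (270, 119, 188), (272, 117, 192), (274, 84, 85), (276, 24, 42), (278, 18, 57), (280, 14, 72), (282, 15, 50), (284, 17, 90), (286, 12, 82), (288, 16, 82)]
```

```bash
cat >> h.py <<'E'
def ringy(s,g,R,edges,h):
    "edges: rows near-outer-bottom, near-outer-top, near-inner-top, far-inner-bottom, far-inner-top, far-outer-top"
    z=s['tcp_pos'][2];b=z-g;t=b+h;f=lambda v,zz:ray('wrist',(251,v),zz,s)[1]
    y=[f(edges[0],b)-R,f(edges[1],t)-R,f(edges[2],t)-.0185,f(edges[3],b)+.0185,f(edges[4],t)+.0185,f(edges[5],t)+R]
    print(np.round(y,4),'mean',np.mean(y),'minus tcp mm',(np.mean(y)-s['tcp_pos'][1])*1e3)
E
python3 - <<'E'
from h import *;import pickle
s=pickle.load(open('w8.pkl','rb'));im=cv2.imread('pics/w8.png')[:,:,::-1].copy()
ringy(s,.0058,.022,[193.5,201,206,251.5,263,268.5],.016)
t,n=posttip(im,(255,147));print('tip',t,n,ray('wrist',t,.085,s))
E
```

```text
[-0.1431 -0.143  -0.1425 -0.1422 -0.1416 -0.1418] mean -0.14237480512820336 minus tcp mm 2.9697438745485973
tip [254.26111111 144.15555556] 180 [ 0.64540448 -0.0951133   0.085     ]
```

Call:
apply_moves --series '[{"tx":1.1,"ty":23.5,"tz":0,"wx":0,"wy":0,"wz":0,"fingers":-0.3},{"tx":1.1,"ty":23.8,"tz":-10,"wx":0,"wy":0,"wz":0,"fingers":-0.3},{"tx":0,"ty":0,"tz":-26,"wx":0,"wy":0,"wz":0,"fingers":-0.3},{"tx":0,"ty":0,"tz":0,"wx":0,"wy":0,"wz":0,"fingers":-0.3},{"tx":0,"ty":0,"tz":-6,"wx":0,"wy":0,"wz":0,"fingers":-0.3},{"tx":0,"ty":0,"tz":-6,"wx":0,"wy":0,"wz":0,"fingers":-0.3},{"tx":0,"ty":0,"tz":0,"wx":0,"wy":0,"wz":0,"fingers":-0.3},{"tx":0,"ty":0,"tz":0,"wx":0,"wy":0,"wz":0,"fingers":-0.3}]'

```text
time_s: 16.73
tcp_pos: [0.6464, -0.099, 0.0906]
tool_rot: [[0.0, 1.0, 0.0], [1.0, -0.0, -0.0], [-0.0, 0.0, -1.0]]
contact_force: [0.5, -0.4, -1.2]
gripper_width: 0.043
grasp_force: 15.0
```

Call:
apply_moves --series '[{"tx":-0.6,"ty":0.7,"tz":-4,"wx":0,"wy":0,"wz":0,"fingers":-0.3},{"tx":0,"ty":0,"tz":-4,"wx":0,"wy":0,"wz":0,"fingers":-0.3},{"tx":0,"ty":0,"tz":-4,"wx":0,"wy":0,"wz":0,"fingers":-0.3},{"tx":0,"ty":0,"tz":-2.5,"wx":0,"wy":0,"wz":0,"fingers":-0.3},{"tx":0,"ty":0,"tz":0,"wx":0,"wy":0,"wz":0,"fingers":-0.3},{"tx":0,"ty":0,"tz":0,"wx":0,"wy":0,"wz":0,"fingers":-0.3}]'

```text
time_s: 17.23
tcp_pos: [0.6456, -0.0973, 0.0754]
tool_rot: [[-0.001, 1.0, -0.0], [1.0, 0.001, 0.0], [0.0, -0.0, -1.0]]
contact_force: [0.1, -0.3, -1.2]
gripper_width: 0.043
grasp_force: 15.0
```

Call:
apply_moves --series '[{"tx":0,"ty":0,"tz":-0.6,"wx":0,"wy":0,"wz":0,"fingers":-0.3},{"tx":0,"ty":0,"tz":0,"wx":0,"wy":0,"wz":0,"fingers":0.4},{"tx":0,"ty":0,"tz":0,"wx":0,"wy":0,"wz":0,"fingers":0.4},{"tx":0,"ty":0,"tz":0,"wx":0,"wy":0,"wz":0,"fingers":0.4},{"tx":0,"ty":0,"tz":10,"wx":0,"wy":0,"wz":0,"fingers":0.4},{"tx":0,"ty":0,"tz":35,"wx":0,"wy":0,"wz":0,"fingers":0.4},{"tx":0,"ty":-20,"tz":20,"wx":0,"wy":0,"wz":0,"fingers":0.4},{"tx":0,"ty":-28,"tz":0,"wx":0,"wy":0,"wz":0,"fingers":0.4}]'

```text
time_s: 17.9
tcp_pos: [0.649, -0.1447, 0.1459]
tool_rot: [[-0.004, 1.0, 0.008], [1.0, 0.004, -0.001], [-0.001, 0.008, -1.0]]
contact_force: [1.9, -1.3, -0.1]
gripper_width: 0.0616
grasp_force: 0.0
```

Run:
```python
from h import *
s=state();a=shot('wrist');b=shot('scene')
print(s['time_s'],s['tcp_pos'],s['contact_force'])
A=cv2.resize(a[70:230,150:360],(525,400));B=cv2.resize(b[190:260,175:245],(270,270))
o=np.zeros((400,795,3),np.uint8);o[:,:525]=A;o[:270,525:]=B
cv2.imwrite('pics/w9.png',o[:,:,::-1])
```

```text
17.9 [ 0.64897274 -0.14473693  0.14594683] [ 1.93165521 -1.33203587 -0.13954921]
```

View pics/w9.png

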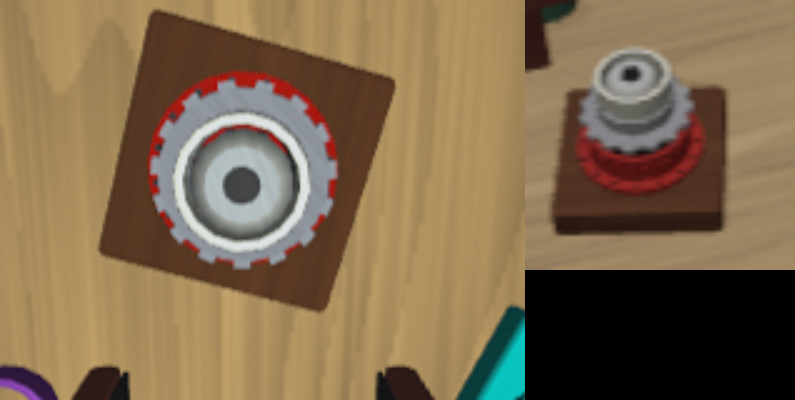

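The red stack is complete, the white collar level with the post tip. Next green.

Call:
apply_moves --series '[{"tx":-33.6,"ty":2.6,"tz":0,"wx":0,"wy":0,"wz":0,"fingers":0.4},{"tx":-33.6,"ty":2.6,"tz":0,"wx":0,"wy":0,"wz":0,"fingers":0.4},{"tx":-33.6,"ty":2.6,"tz":0,"wx":0,"wy":0,"wz":0,"fingers":0.4},{"tx":-33.6,"ty":2.6,"tz":0,"wx":0,"wy":0,"wz":0,"fingers":0.4},{"tx":-33.6,"ty":2.6,"tz":-20,"wx":0,"wy":0,"wz":0,"fingers":0.4},{"tx":0,"ty":0,"tz":0,"wx":0,"wy":0,"wz":0,"fingers":0.4},{"tx":0,"ty":0,"tz":0,"wx":0,"wy":0,"wz":0,"fingers":0.4},{"tx":0,"ty":0,"tz":0,"wx":0,"wy":0,"wz":0,"fingers":0.4}]'

```text
time_s: 18.67
tcp_pos: [0.4786, -0.1324, 0.1206]
tool_rot: [[-0.001, 1.0, 0.001], [1.0, 0.001, -0.0], [-0.0, 0.001, -1.0]]
contact_force: [0.3, -0.7, 0.3]
gripper_width: 0.0613
grasp_force: 0.0
```

Run:
```python
from h import *
look('green',.010,f='w10.png')
```

```text
green [249.2 186.6] [45. 44.] [ 0.4769 -0.13    0.01  ] tcp [ 0.4786 -0.1324  0.1206] move mm [-1.7  2.4] t 18.6667
```

Call:
apply_moves --series '[{"tx":-1.2,"ty":2.4,"tz":-30,"wx":0,"wy":0,"wz":0,"fingers":0.4},{"tx":0,"ty":0,"tz":-35,"wx":0,"wy":0,"wz":0,"fingers":0.4},{"tx":0,"ty":0,"tz":-30,"wx":0,"wy":0,"wz":0,"fingers":0.4},{"tx":0,"ty":0,"tz":-14,"wx":0,"wy":0,"wz":0,"fingers":0.4},{"tx":0,"ty":0,"tz":-4,"wx":0,"wy":0,"wz":0,"fingers":0.4},{"tx":0,"ty":0,"tz":0,"wx":0,"wy":0,"wz":0,"fingers":0.4},{"tx":0,"ty":0,"tz":0,"wx":0,"wy":0,"wz":0,"fingers":0.4}]'

```text
time_s: 19.3
tcp_pos: [0.4779, -0.1302, 0.0076]
tool_rot: [[-0.001, 1.0, 0.001], [1.0, 0.001, -0.0], [-0.0, 0.001, -1.0]]
contact_force: [-0.4, -0.3, -0.1]
gripper_width: 0.0613
grasp_force: 0.0
```

Call:
apply_moves --series '[{"tx":0,"ty":0,"tz":0,"wx":0,"wy":0,"wz":0,"fingers":-0.3},{"tx":0,"ty":0,"tz":0,"wx":0,"wy":0,"wz":0,"fingers":-0.3},{"tx":0,"ty":0,"tz":0,"wx":0,"wy":0,"wz":0,"fingers":-0.3},{"tx":0,"ty":0,"tz":0,"wx":0,"wy":0,"wz":0,"fingers":-0.3}]'

```text
time_s: 19.63
tcp_pos: [0.4774, -0.1303, 0.0081]
tool_rot: [[-0.001, 1.0, 0.002], [1.0, 0.001, -0.001], [-0.001, 0.002, -1.0]]
contact_force: [-0.1, 0.6, 6.9]
gripper_width: 0.045
grasp_force: 15.0
```

Call:
apply_moves --series '[{"tx":0,"ty":0,"tz":15,"wx":0,"wy":0,"wz":0,"fingers":-0.3},{"tx":0,"ty":0,"tz":40,"wx":0,"wy":0,"wz":0,"fingers":-0.3},{"tx":0,"ty":0,"tz":40,"wx":0,"wy":0,"wz":0,"fingers":-0.3},{"tx":0,"ty":0,"tz":38,"wx":0,"wy":0,"wz":0,"fingers":-0.3},{"tx":20.4,"ty":31.4,"tz":0,"wx":0,"wy":0,"wz":0,"fingers":-0.3},{"tx":20.4,"ty":31.4,"tz":0,"wx":0,"wy":0,"wz":0,"fingers":-0.3},{"tx":20.4,"ty":31.4,"tz":0,"wx":0,"wy":0,"wz":0,"fingers":-0.3},{"tx":20.4,"ty":31.4,"tz":0,"wx":0,"wy":0,"wz":0,"fingers":-0.3}]'

```text
time_s: 20.3
tcp_pos: [0.5589, -0.0032, 0.1411]
tool_rot: [[-0.0, 1.0, 0.002], [1.0, 0.0, -0.0], [-0.0, 0.002, -1.0]]
contact_force: [0.8, 0.3, 0.2]
gripper_width: 0.0449
grasp_force: 15.0
```

Call:
apply_moves --series '[{"tx":20.4,"ty":31.4,"tz":0,"wx":0,"wy":0,"wz":0,"fingers":-0.3},{"tx":20.4,"ty":31.4,"tz":0,"wx":0,"wy":0,"wz":0,"fingers":-0.3},{"tx":0,"ty":0,"tz":0,"wx":0,"wy":0,"wz":0,"fingers":-0.3},{"tx":0,"ty":0,"tz":0,"wx":0,"wy":0,"wz":0,"fingers":-0.3},{"tx":0,"ty":0,"tz":0,"wx":0,"wy":0,"wz":0,"fingers":-0.3}]'

```text
time_s: 20.72
tcp_pos: [0.5981, 0.0582, 0.1399]
tool_rot: [[-0.002, 1.0, -0.001], [1.0, 0.002, -0.0], [-0.0, -0.001, -1.0]]
contact_force: [0.1, -0.0, -0.5]
gripper_width: 0.0451
grasp_force: 15.0
```

Run:
```python
from h import *
import pickle
s=state();im=shot('wrist','w11.png');pickle.dump(s,open('w11.pkl','wb'))
print(s['time_s'],s['tcp_pos'],s['gripper_width'],s['contact_force'])
g=cv2.cvtColor(im,cv2.COLOR_RGB2HSV)
print([ (r,g[r,251].tolist()) for r in list(range(186,216))+list(range(246,280))])
```

```text
20.7167 [0.59812483 0.05819375 0.13986984] 0.0451101985045408 [ 0.0652489  -0.02040389 -0.48116938]
[(186, [12, 154, 93]), (187, [13, 147, 99]), (188, [18, 122, 159]), (189, [19, 116, 197]), (190, [19, 116, 193]), (191, [19, 117, 192]), (192, [19, 116, 193]), (193, [19, 118, 195]), (194, [19, 113, 179]), (195, [22, 102, 118]), (196, [83, 148, 43]), (197, [77, 112, 48]), (198, [77, 112, 48]), (199, [77, 104, 49]), (200, [76, 114, 49]), (201, [74, 101, 48]), (202, [74, 109, 49]), (203, [78, 120, 83]), (204, [79, 126, 109]), (205, [79, 131, 113]), (206, [79, 129, 113]), (207, [79, 130, 112]), (208, [80, 134, 110]), (209, [59, 61, 122]), (210, [22, 98, 164]), (211, [18, 119, 193]), (212, [18, 115, 190]), (213, [19, 115, 188]), (214, [19, 115, 189]), (215, [19, 115, 188]), (246, [19, 116, 185]), (247, [19, 117, 185]), (248, [19, 116, 185]), (249, [19, 116, 185]), (250, [19, 115, 186]), (251, [19, 115, 186]), (252, [19, 117, 190]), (253, [20, 112, 160]), (254, [28, 78, 82]), (255, [80, 130, 43]), (256, [77, 112, 48]), (257, [77, 114, 47]), (258, [77, 109, 47]), (259, [75, 104, 49]), (260, [77, 112, 48]), (261, [74, 117, 48]), (262, [74, 112, 48]), (263, [74, 99, 49]), (264, [75, 104, 49]), (265, [76, 101, 48]), (266, [74, 112, 48]), (267, [78, 125, 88]), (268, [78, 129, 113]), (269, [79, 132, 112]), (270, [79, 131, 111]), (271, [80, 136, 109]), (272, [64, 66, 119]), (273, [30, 66, 112]), (274, [18, 84, 82]), (275, [114, 33, 39]), (276, [105, 13, 40]), (277, [110, 18, 43]), (278, [105, 17, 59]), (279, [105, 13, 76])]
```

View pics/w11.png

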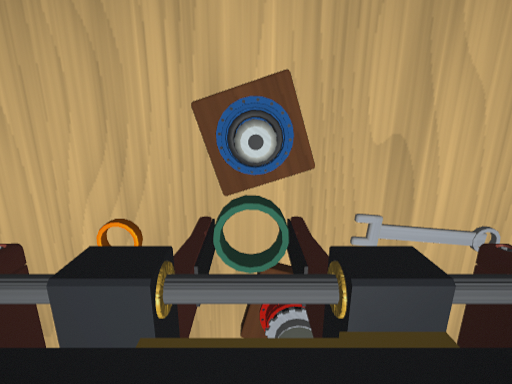

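Run:
```python
from h import *;import pickle
s=pickle.load(open('w11.pkl','rb'));im=cv2.imread('pics/w11.png')[:,:,::-1].copy()
ringy(s,.008,.023,[195.5,203,209.5,254,267,272.5],.018)
t,n=posttip(im,(256,142));print('tip',t,n,ray('wrist',t,.085,s))
uv,wh=blob(im,'blue',(255,135),50);print(ray('wrist',uv,.029,s))
```

```text
[0.0576 0.0583 0.0589 0.0583 0.0591 0.0599] mean 0.05866878741143305 minus tcp mm 0.47503732353762484
tip [255.34104046 141.64739884] 173 [0.60124329 0.11009569 0.085     ]
[0.60112169 0.11154035 0.029     ]
```

Call:
apply_moves --series '[{"tx":1.5,"ty":26,"tz":0,"wx":0,"wy":0,"wz":0,"fingers":-0.3},{"tx":1.5,"ty":25.5,"tz":-10,"wx":0,"wy":0,"wz":0,"fingers":-0.3},{"tx":0,"ty":0,"tz":-28,"wx":0,"wy":0,"wz":0,"fingers":-0.3},{"tx":0,"ty":0,"tz":0,"wx":0,"wy":0,"wz":0,"fingers":-0.3},{"tx":0,"ty":0,"tz":-6,"wx":0,"wy":0,"wz":0,"fingers":-0.3},{"tx":0,"ty":0,"tz":-6,"wx":0,"wy":0,"wz":0,"fingers":-0.3},{"tx":0,"ty":0,"tz":-6,"wx":0,"wy":0,"wz":0,"fingers":-0.3},{"tx":0,"ty":0,"tz":0,"wx":0,"wy":0,"wz":0,"fingers":-0.3}]'

```text
time_s: 21.43
tcp_pos: [0.6015, 0.1089, 0.0835]
tool_rot: [[0.0, 1.0, -0.001], [1.0, -0.0, -0.0], [-0.0, -0.001, -1.0]]
contact_force: [-0.4, -0.2, -0.1]
gripper_width: 0.0448
grasp_force: 15.0
```

Call:
apply_moves --series '[{"tx":0,"ty":0.4,"tz":-7,"wx":0,"wy":0,"wz":0,"fingers":-0.3},{"tx":0,"ty":0,"tz":-7,"wx":0,"wy":0,"wz":0,"fingers":-0.3},{"tx":0,"ty":0,"tz":-5,"wx":0,"wy":0,"wz":0,"fingers":-0.3},{"tx":0,"ty":0,"tz":-2,"wx":0,"wy":0,"wz":0,"fingers":-0.3},{"tx":0,"ty":0,"tz":-1,"wx":0,"wy":0,"wz":0,"fingers":-0.3},{"tx":0,"ty":0,"tz":0,"wx":0,"wy":0,"wz":0,"fingers":-0.3},{"tx":0,"ty":0,"tz":0,"wx":0,"wy":0,"wz":0,"fingers":-0.3}]'

```text
time_s: 22.02
tcp_pos: [0.602, 0.1104, 0.0621]
tool_rot: [[-0.001, 1.0, 0.0], [1.0, 0.001, 0.0], [0.0, 0.0, -1.0]]
contact_force: [0.8, 0.4, -0.3]
gripper_width: 0.0448
grasp_force: 15.0
```

Call:
apply_moves --series '[{"tx":0,"ty":0,"tz":-1,"wx":0,"wy":0,"wz":0,"fingers":-0.3},{"tx":0,"ty":0,"tz":0,"wx":0,"wy":0,"wz":0,"fingers":0.4},{"tx":0,"ty":0,"tz":0,"wx":0,"wy":0,"wz":0,"fingers":0.4},{"tx":0,"ty":0,"tz":0,"wx":0,"wy":0,"wz":0,"fingers":0.4},{"tx":0,"ty":0,"tz":10,"wx":0,"wy":0,"wz":0,"fingers":0.4},{"tx":0,"ty":0,"tz":35,"wx":0,"wy":0,"wz":0,"fingers":0.4},{"tx":0,"ty":0,"tz":35,"wx":0,"wy":0,"wz":0,"fingers":0.4},{"tx":0,"ty":0,"tz":0,"wx":0,"wy":0,"wz":0,"fingers":0.4}]'

```text
time_s: 22.68
tcp_pos: [0.606, 0.111, 0.1482]
tool_rot: [[-0.001, 1.0, 0.01], [1.0, 0.001, 0.002], [0.002, 0.01, -1.0]]
contact_force: [1.3, -1.1, 0.5]
gripper_width: 0.0614
grasp_force: 0.0
```

Call:
apply_moves --series '[{"tx":-30.6,"ty":-23.8,"tz":0,"wx":0,"wy":0,"wz":0,"fingers":0.45},{"tx":-30.6,"ty":-23.8,"tz":0,"wx":0,"wy":0,"wz":0,"fingers":0.45},{"tx":-30.6,"ty":-23.8,"tz":0,"wx":0,"wy":0,"wz":0,"fingers":0.45},{"tx":-30.6,"ty":-23.8,"tz":0,"wx":0,"wy":0,"wz":0,"fingers":0.45},{"tx":-30.6,"ty":-23.8,"tz":-20,"wx":0,"wy":0,"wz":0,"fingers":0.45},{"tx":0,"ty":0,"tz":0,"wx":0,"wy":0,"wz":0,"fingers":0.45},{"tx":0,"ty":0,"tz":0,"wx":0,"wy":0,"wz":0,"fingers":0.45},{"tx":0,"ty":0,"tz":0,"wx":0,"wy":0,"wz":0,"fingers":0.45}]'

```text
time_s: 23.35
tcp_pos: [0.4515, -0.0077, 0.1227]
tool_rot: [[-0.0, 1.0, 0.002], [1.0, 0.0, 0.0], [0.0, 0.002, -1.0]]
contact_force: [0.4, -1.1, -0.1]
gripper_width: 0.0636
grasp_force: 0.0
```

Run:
```python
from h import *
look('orange',.008,f='w12.png')
```

```text
orange [246.1 188.6] [44.7 45. ] [ 0.4467 -0.0086  0.008 ] tcp [ 0.4515 -0.0077  0.1227] move mm [-4.8 -0.8] t 23.35
```

Call:
apply_moves --series '[{"tx":-3.5,"ty":-0.8,"tz":-30,"wx":0,"wy":0,"wz":0,"fingers":0.45},{"tx":0,"ty":0,"tz":-35,"wx":0,"wy":0,"wz":0,"fingers":0.45},{"tx":0,"ty":0,"tz":-30,"wx":0,"wy":0,"wz":0,"fingers":0.45},{"tx":0,"ty":0,"tz":-14,"wx":0,"wy":0,"wz":0,"fingers":0.45},{"tx":0,"ty":0,"tz":-6,"wx":0,"wy":0,"wz":0,"fingers":0.45},{"tx":0,"ty":0,"tz":0,"wx":0,"wy":0,"wz":0,"fingers":0.45},{"tx":0,"ty":0,"tz":0,"wx":0,"wy":0,"wz":0,"fingers":0.45}]'

```text
time_s: 23.98
tcp_pos: [0.448, -0.0081, 0.0073]
tool_rot: [[-0.002, 1.0, 0.001], [1.0, 0.002, -0.0], [-0.0, 0.001, -1.0]]
contact_force: [0.7, 0.2, -0.1]
gripper_width: 0.0633
grasp_force: 0.0
```

Call:
apply_moves --series '[{"tx":0,"ty":0,"tz":0,"wx":0,"wy":0,"wz":0,"fingers":-0.3},{"tx":0,"ty":0,"tz":0,"wx":0,"wy":0,"wz":0,"fingers":-0.3},{"tx":0,"ty":0,"tz":0,"wx":0,"wy":0,"wz":0,"fingers":-0.3},{"tx":0,"ty":0,"tz":0,"wx":0,"wy":0,"wz":0,"fingers":-0.3}]'

```text
time_s: 24.32
tcp_pos: [0.4477, -0.0085, 0.0079]
tool_rot: [[-0.001, 1.0, 0.002], [1.0, 0.001, -0.0], [-0.0, 0.002, -1.0]]
contact_force: [-0.2, 1.7, 5.6]
gripper_width: 0.0473
grasp_force: 15.0
```

Call:
apply_moves --series '[{"tx":0,"ty":0,"tz":15,"wx":0,"wy":0,"wz":0,"fingers":-0.3},{"tx":0,"ty":0,"tz":40,"wx":0,"wy":0,"wz":0,"fingers":-0.3},{"tx":0,"ty":0,"tz":40,"wx":0,"wy":0,"wz":0,"fingers":-0.3},{"tx":0,"ty":0,"tz":38,"wx":0,"wy":0,"wz":0,"fingers":-0.3},{"tx":30.6,"ty":13.4,"tz":0,"wx":0,"wy":0,"wz":0,"fingers":-0.3},{"tx":30.6,"ty":13.4,"tz":0,"wx":0,"wy":0,"wz":0,"fingers":-0.3},{"tx":30.6,"ty":13.4,"tz":0,"wx":0,"wy":0,"wz":0,"fingers":-0.3},{"tx":30.6,"ty":13.4,"tz":0,"wx":0,"wy":0,"wz":0,"fingers":-0.3}]'

```text
time_s: 24.98
tcp_pos: [0.5707, 0.0457, 0.1413]
tool_rot: [[-0.001, 1.0, 0.002], [1.0, 0.001, 0.0], [0.0, 0.002, -1.0]]
contact_force: [-0.1, -0.6, -0.5]
gripper_width: 0.0473
grasp_force: 15.0
```

Call:
apply_moves --series '[{"tx":30.6,"ty":13.4,"tz":0,"wx":0,"wy":0,"wz":0,"fingers":-0.3},{"tx":0,"ty":0,"tz":0,"wx":0,"wy":0,"wz":0,"fingers":-0.3},{"tx":0,"ty":0,"tz":0,"wx":0,"wy":0,"wz":0,"fingers":-0.3},{"tx":0,"ty":0,"tz":0,"wx":0,"wy":0,"wz":0,"fingers":-0.3}]'

```text
time_s: 25.32
tcp_pos: [0.5985, 0.0583, 0.1395]
tool_rot: [[-0.001, 1.0, -0.002], [1.0, 0.001, -0.0], [-0.0, -0.002, -1.0]]
contact_force: [-0.5, -0.1, 0.1]
gripper_width: 0.0469
grasp_force: 15.0
```

Run:
```python
from h import *
import pickle
s=state();im=shot('wrist','w13.png');pickle.dump(s,open('w13.pkl','wb'))
print(s['time_s'],s['tcp_pos'],s['gripper_width'],s['contact_force'])
g=cv2.cvtColor(im,cv2.COLOR_RGB2HSV)
print([ (r,g[r,251].tolist()) for r in list(range(188,214))+list(range(246,280))])
t,n=posttip(im,(256,142));print('tip',t,n,ray('wrist',t,.085,s))
```

```text
25.3167 [0.59849048 0.05832397 0.13953886] 0.046925697667233195 [-0.45324801 -0.07744902  0.07897103]
[(188, [18, 122, 146]), (189, [19, 116, 191]), (190, [19, 117, 189]), (191, [19, 117, 188]), (192, [19, 116, 192]), (193, [18, 120, 153]), (194, [14, 242, 79]), (195, [13, 228, 84]), (196, [14, 225, 86]), (197, [14, 225, 84]), (198, [14, 227, 90]), (199, [15, 240, 168]), (200, [17, 245, 226]), (201, [19, 233, 232]), (202, [20, 218, 229]), (203, [20, 245, 229]), (204, [18, 244, 230]), (205, [17, 245, 231]), (206, [16, 251, 228]), (207, [15, 166, 209]), (208, [19, 111, 182]), (209, [19, 115, 184]), (210, [19, 115, 184]), (211, [19, 116, 185]), (212, [19, 116, 185]), (213, [19, 115, 184]), (246, [19, 118, 180]), (247, [19, 117, 181]), (248, [19, 116, 181]), (249, [19, 116, 182]), (250, [19, 116, 182]), (251, [19, 116, 183]), (252, [19, 116, 185]), (253, [18, 122, 163]), (254, [15, 164, 109]), (255, [14, 230, 80]), (256, [14, 224, 83]), (257, [13, 225, 84]), (258, [14, 225, 86]), (259, [14, 225, 85]), (260, [14, 226, 87]), (261, [14, 222, 86]), (262, [13, 226, 87]), (263, [14, 233, 118]), (264, [18, 242, 202]), (265, [19, 228, 232]), (266, [20, 224, 229]), (267, [19, 245, 229]), (268, [17, 245, 230]), (269, [15, 247, 231]), (270, [15, 222, 217]), (271, [18, 132, 172]), (272, [19, 110, 165]), (273, [19, 108, 142]), (274, [20, 77, 76]), (275, [107, 46, 39]), (276, [110, 19, 40]), (277, [120, 12, 43]), (278, [110, 13, 59]), (279, [100, 10, 73])]
tip [254.96067416 141.98314607] 178 [0.60130011 0.11000226 0.085     ]
```

View pics/w13.png

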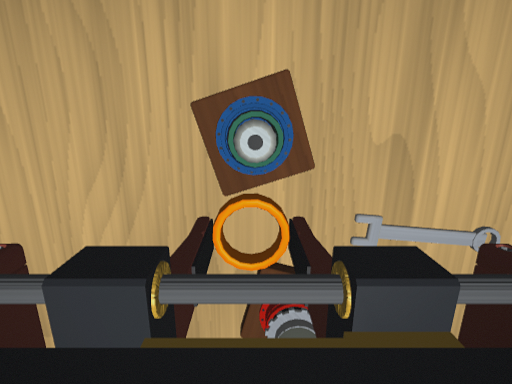

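Green is on the blue hub, concentric. Orange is held at (251,232). Working out the last offset.

Run:
```python
from h import *;import pickle
s=pickle.load(open('w13.pkl','rb'))
ringy(s,.0078,.024,[193.5,199,207.3,253.7,263.5,271],.014)
```

```text
[0.0581 0.0586 0.0591 0.0588 0.0594 0.0597] mean 0.05895418933219565 minus tcp mm 0.6302214843979387
```

Call:
apply_moves --series '[{"tx":1.4,"ty":26,"tz":0,"wx":0,"wy":0,"wz":0,"fingers":-0.3},{"tx":1.4,"ty":25.3,"tz":-10,"wx":0,"wy":0,"wz":0,"fingers":-0.3},{"tx":0,"ty":0,"tz":-28,"wx":0,"wy":0,"wz":0,"fingers":-0.3},{"tx":0,"ty":0,"tz":0,"wx":0,"wy":0,"wz":0,"fingers":-0.3},{"tx":0,"ty":0,"tz":-5,"wx":0,"wy":0,"wz":0,"fingers":-0.3},{"tx":0,"ty":0,"tz":0,"wx":0,"wy":0,"wz":0,"fingers":-0.3},{"tx":0,"ty":0,"tz":0,"wx":0,"wy":0,"wz":0,"fingers":-0.3}]'

```text
time_s: 25.95
tcp_pos: [0.6027, 0.1091, 0.0978]
tool_rot: [[0.0, 1.0, 0.0], [1.0, -0.0, -0.0], [-0.0, 0.0, -1.0]]
contact_force: [-0.1, 0.3, 0.2]
gripper_width: 0.0475
grasp_force: 15.0
```

Call:
apply_moves --series '[{"tx":-1,"ty":0.4,"tz":-5,"wx":0,"wy":0,"wz":0,"fingers":-0.3},{"tx":0,"ty":0,"tz":-5,"wx":0,"wy":0,"wz":0,"fingers":-0.3},{"tx":0,"ty":0,"tz":-4,"wx":0,"wy":0,"wz":0,"fingers":-0.3},{"tx":0,"ty":0,"tz":-3,"wx":0,"wy":0,"wz":0,"fingers":-0.3},{"tx":0,"ty":0,"tz":-1.5,"wx":0,"wy":0,"wz":0,"fingers":-0.3},{"tx":0,"ty":0,"tz":0,"wx":0,"wy":0,"wz":0,"fingers":-0.3},{"tx":0,"ty":0,"tz":0,"wx":0,"wy":0,"wz":0,"fingers":-0.3}]'

```text
time_s: 26.53
tcp_pos: [0.6015, 0.1101, 0.079]
tool_rot: [[-0.001, 1.0, -0.0], [1.0, 0.001, -0.0], [-0.0, -0.0, -1.0]]
contact_force: [-2.4, -1.5, 6.3]
gripper_width: 0.0471
grasp_force: 15.0
```

Contact at the expected height (0.079). Release, retreat, and make a final check.

Call:
apply_moves --series '[{"tx":0,"ty":0,"tz":0,"wx":0,"wy":0,"wz":0,"fingers":0.5},{"tx":0,"ty":0,"tz":0,"wx":0,"wy":0,"wz":0,"fingers":0.5},{"tx":0,"ty":0,"tz":0,"wx":0,"wy":0,"wz":0,"fingers":0.5},{"tx":0,"ty":0,"tz":10,"wx":0,"wy":0,"wz":0,"fingers":0.5},{"tx":0,"ty":0,"tz":35,"wx":0,"wy":0,"wz":0,"fingers":0.5},{"tx":-30,"ty":0,"tz":25,"wx":0,"wy":0,"wz":0,"fingers":0.5},{"tx":-35,"ty":0,"tz":0,"wx":0,"wy":0,"wz":0,"fingers":0.5},{"tx":-35,"ty":0,"tz":0,"wx":0,"wy":0,"wz":0,"fingers":0.5}]'

```text
time_s: 27.2
tcp_pos: [0.5022, 0.1105, 0.1506]
tool_rot: [[-0.001, 1.0, 0.004], [1.0, 0.001, 0.001], [0.001, 0.004, -1.0]]
contact_force: [0.9, 1.0, -0.7]
gripper_width: 0.0659
grasp_force: 0.0
```

Call:
apply_moves --series '[{"tx":-35,"ty":0,"tz":0,"wx":0,"wy":0,"wz":0,"fingers":0.5},{"tx":-30,"ty":0,"tz":0,"wx":0,"wy":0,"wz":0,"fingers":0.5},{"tx":0,"ty":0,"tz":0,"wx":0,"wy":0,"wz":0,"fingers":0.5},{"tx":0,"ty":0,"tz":0,"wx":0,"wy":0,"wz":0,"fingers":0.5}]'

```text
time_s: 27.53
tcp_pos: [0.4358, 0.1103, 0.1492]
tool_rot: [[-0.002, 1.0, 0.001], [1.0, 0.002, 0.0], [0.0, 0.001, -1.0]]
contact_force: [-0.2, 0.1, -1.0]
gripper_width: 0.0652
grasp_force: 0.0
```

Run:
```python
from h import *
b=shot('scene','sc1.png')
o=np.hstack([cv2.resize(b[190:255,170:240],(400,371),interpolation=cv2.INTER_CUBIC),cv2.resize(b[160:225,247:317],(400,371),interpolation=cv2.INTER_CUBIC)])
cv2.imwrite('pics/end.png',o[:,:,::-1])
```

```text
(no output)
```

View pics/end.png

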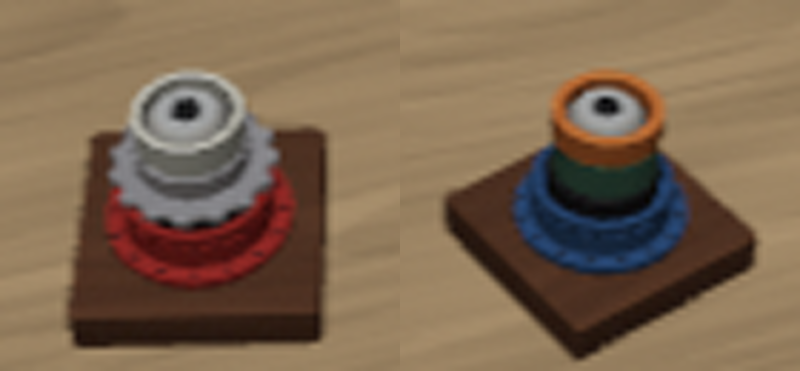

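Both stacks stand level with the post tips, and nothing touches the robot. Handing in.

```bash
python3 -c "
from rig import *
print(finish_job())"
```

```text
the job is handed in; nothing more can be done
None
```

The job is handed in at about 28 s of the 128 s: in the last picture both hubs are built in the stated order, the rings look level and let go, and I planned no contact with the jar, wrench or screwdriver (start-to-end positions not measured); the hand-in returned no verdict.

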